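# Dial open the planer-knife chest

## Task

Open the planer-knife chest. On its combination bolt set the left wheel to 3 and the middle wheel to 7 (left as seen from the robot); the right wheel's number ring has slipped, so ignore its numbers and roll its top slowly away from the robot until you feel or see the bolt give by 2 mm, and stop there. Then draw the bolt fully to the left by its red knob and lift the lid by its bar handle until it stands well open by itself; never force a bolt or lid that is still held, and leave the things lying about where they are.

Things in the scene. Friction and masses are not known exactly. Their poses are not given: they have to be found in the camera images.
- chest: Low plywood chest fixed on the bench, 270 (x) by 420 (y) by 85 mm high; origin at the centre of its underside, z up, its -x side faces the robot. The 100 mm of top nearest the robot is a fixed deck carrying the combination bolt; behind it lies the hinged lid, flush with the deck at 85 mm. A yellow wax tin stands on the left end of the deck, an oilstone on the right end, both loose.
- wheel_a_centre (a point): Centre of the left number wheel (code 3). The common wheel axis runs along the chest's y, 115 mm above the bench, 85 mm in front (-x) of the chest's centre. The three wheels are alike, black, 14 mm wide, 32 mm apart: body radius 17.5 mm, ten ribs 3 mm thick out to radius 24.5 mm, white numerals between the ribs, tops away from the robot. Site axes are the chest's (they do not turn).
- wheel_b_centre (a point): Centre of the middle number wheel (code 7). With a numeral exactly on top, ribs stand 18 degrees either side of the top and every 36 degrees on. Bearing barrels between the wheels have radius 10 mm, the housings beyond the end wheels 13 mm; a red line on their tops marks where the number is read. Closed fingertips set down beside an upper rib can push it over, one number a stroke.
- wheel_c_centre (a point): Centre of the right number wheel (its number ring has slipped). When its gate comes round, a spring of 3 N kicks the bolt 2 mm and the wheel falls into a soft notch: the bolt gives from 0.17 rad before the middle of the notch and fully within 0.08 rad of it. Rolled on, the wheel takes 4 to 5 N at a rib instead of 1.5 N and pushes the bolt back in: locked again, no harm done, roll it back.
- wheel_a (a joint): Angle of the left wheel, rad, endless. Number at the red line = value / 0.6283 (36 degrees each), modulo 10; the value grows as the top of the wheel rolls away from the robot (chest +x), which brings up higher numbers. It clicks into each number; pushing over to the next takes about 0.06 N m, 3 N at a rib. 0.06 rad either way is tolerated. Starts one or two numbers below 3.
- wheel_b (a joint): Angle of the middle wheel, measured alike and with the same clicks. Code number 7; starts up to two numbers off either way, or right.
- wheel_c (a joint): Angle of the right wheel, measured alike. It has no clicks and stays where it is left (friction 0.03 N m, about 1.5 N at a rib). The place where it frees the bolt lies 0.25 to 2.2 rad ahead of where it starts (value growing, top rolling away from the robot), different each time; the numbers do not tell it. It can be felt only once the other two wheels are right.
- bolt (a joint): Travel of the bolt along the chest's +y, m: under 0.001 locked; it kicks to 0.0025 or more by itself when all three wheels are right; 0.028 fully drawn, where it stays. With the wheels right it slides with 1 to 3 N and turns the wheels true; with a wheel wrong it stands fast and must not be pulled with more than about 15 N.
- bolt_knob (a point): Centre of the bolt's red ball knob, 18 mm across, on an upright post 11 mm thick at the lock's left end, 118 mm to the left (+y) of the middle wheel when locked and 37 mm above the wheel axis. It can be pushed along +y with closed fingertips or pinched; it travels 28 mm. The wax tin (42 mm across, 26 mm high) stands beyond it, 20 mm or more from the drawn knob.
- lid_handle (a point): Middle of the lid's bar handle: a round steel bar 11 mm thick, 100 mm long along the chest's y, 35 mm above the lid top on a post near each end, 80 mm behind the wheel axis when shut. It moves and turns with the lid.
- lid_hinge (a point): Point on the hinge line, which runs along the chest's y level with the lid top, 102 mm behind (+x) the chest's centre; the handle bar is 107 mm in front of it and 35 mm above when shut. Axes of the chest.
- lid (a joint): Lid angle, rad: 0 shut, up to 1.55 (front edge up and over, away from the robot). The stiff hinge holds the lid wherever it is left; lifting takes about 10 N at the handle. While bolted it gives only about 0.01 rad, as the bolt runs through a steel lug on the lid at the lock's right end.

How it is judged:
By the outcome, as a careful person would: the job done as asked, in the order asked, and still so for the second after the job is handed in, with the robot touching nothing.
It also fails if it takes over 72 s, if anything falls off the work surface, if the arm or the gripper's body presses on something with over 40 N, if the wrist force passes 120 N, or if a joint passes its speed limit or range.

## Robot

A 6-joint arm with a two-finger parallel gripper is mounted at the origin on the work surface. World frame = base frame: x ahead of the robot, y to its left, z up, the work surface at z = 0. Lengths are in m, angles in degrees, forces in N, time in s.
With the tool pointing down it reaches from about 0.35 to 0.975 m from the base axis. Payload 17.4 kg.
Tool frame: the origin (TCP) lies midway between the tips of the shut fingers; the grasp point (between the pads) lies 19 mm behind it; z points along the fingers, y is the direction in which the jaws open and shut (so a half turn about z gives the same grasp; the last joint's range is limited). The gripper opens to 85 mm and grips with 20 to 120 N. Pads are 22 mm wide; open, the fingers measure 114 mm over their backs; the gripper's body (76 mm by 85 mm) begins 54 mm behind the grasp point. The pads swing forward as they close: fully open they stand 13 mm farther back than shut.
Start: joints at [-70.978, 6.646, 82.598, -0, 90.757, -2.166], TCP at [0.244, -0.629, 0.231] pointing down, gripper open.
Joint ranges: [-162.19, 162.19], [-47.58, 125.68], [4.15, 143.07], [-65.23, 245.23], [0.69, 171.88], [-170.13, 170.13]. Speed limits (degrees/s): [108.29, 108.29, 127.2, 180, 180, 180].

## Interface

Orientations are given as [roll, pitch, yaw] about the fixed x, y, z axes, in that order (R = Rz(yaw) Ry(pitch) Rx(roll)).
In Python, from plant import bot, grab_frame gives the robot as it stands. The module is installed in compiled form; this text tells all that it offers.
- The arm moves only by the shell command python3 -m creep 'ROWS'. ROWS is JSON, one flat list of numbers, 7 for each row, row after row: the turn, a rotation vector about the world's x, y, z in degrees, then the shift along the world's x, y, z in m, then the gripper's target within -1 to 1 (fully open at 1, half-way at 0, shut at -1). A call has 1 to 10 rows; each row shifts and turns the commanded pose from where the row before left it; what a row does not reach is not made up. A row lasts 1/10 s, in which the tool goes at most 50 mm and 8.59 degrees, less where a joint would pass 70% of its speed; a pose out of reach is approached as far as the arm can. A call with a gripper value outside its range is refused whole. The fingers move at their own pace and stop on an object; the grip force is fixed at half the most. Time passes only in rows, so rows that do not move let the fingers close. It gives the time, the measured TCP pose, the force and the opening at its end, in the units of the state.
- bot.get_obs(): the state, without advancing time (a new reading comes with each control period).
- grab_frame(name): name is "scene" or "top"; returns a dict with "img" (400x640x3 uint8, red, green, blue), "mtx" (3x3 intrinsics, pixels), "rvec" (rotation vector, rad) and "tvec" (3), from world to camera coordinates, as OpenCV has them. Camera axes: x right, y down, z forward; pixel columns grow to the right and rows downward; lengths in m; the calibration is good to about 2 mm. A picture is of the moment at which its call begins. There is no depth.
- bot.finish_job(): hands the job in, once; it reports no verdict.
The state is a dict: "clock": time; "q": joint angles; "joint_vel": joint speeds; "tau": joint torques, N m; "position": TCP position; "eef_rot": TCP orientation; "force": force on the tool from outside, world axes, zero at the start; "ft_torque": the same for the moment, N m; "opening": finger opening in m.
Only numpy, scipy, OpenCV 4.12 (cv2) and the standard library are available. Lean on these libraries where they do the work, as an engineer would, in place of code of your own. Each camera call takes 0.05 s, during which the arm holds its last target. There are 200 camera calls.

## Working session

There is one attempt and no reset: what is moved stays moved. The work goes in short steps, Python scripts to look and compute and a shell command to move; the robot and the scene stay as the last step left them, time stands still between calls to the robot, and variables do not carry over. Pictures are saved under pics/ and viewed, about 8 in all and at most 12, crops included, and the job is handed in when it is done.

```bash
mkdir -p pics
cat > h.py <<'E'
import numpy as np, cv2
from plant import bot, grab_frame
def grab(n,f=None):
    d=grab_frame(n)
    if f: cv2.imwrite('pics/'+f,d['img'][:,:,::-1])
    return d
def ray(d,uv):
    R=cv2.Rodrigues(np.array(d['rvec'],float))[0]; t=np.array(d['tvec'],float).ravel()
    c=-R.T@t; v=R.T@np.linalg.inv(np.array(d['mtx']))@np.array([uv[0],uv[1],1.]); return c,v/np.linalg.norm(v)
def onz(d,uv,z):
    c,v=ray(d,uv); return c+v*(z-c[2])/v[2]
def proj(d,P):
    return cv2.projectPoints(np.array(P,float).reshape(-1,3),np.array(d['rvec'],float),np.array(d['tvec'],float),np.array(d['mtx'],float),None)[0].reshape(-1,2)
def tri(d1,a,d2,b):
    c1,v1=ray(d1,a);c2,v2=ray(d2,b)
    s=np.linalg.lstsq(np.c_[v1,-v2],c2-c1,rcond=None)[0]
    p,q=c1+s[0]*v1,c2+s[1]*v2; return (p+q)/2,np.linalg.norm(p-q)
E
python3 - <<'E'
from h import *
a=grab('scene','s0.png');b=grab('top','t0.png')
for d in(a,b):
    print(ray(d,(320,200)),np.array(d['mtx'])[0,0])
    h=cv2.cvtColor(d['img'],cv2.COLOR_RGB2HSV)
    m=(((h[...,0]<6)|(h[...,0]>174))&(h[...,1]>150)&(h[...,2]>80)).astype('uint8')
    n,l,s,c=cv2.connectedComponentsWithStats(m)
    for i in range(1,n):
        if s[i,4]>8: print(s[i],c[i].round(1))
print(bot.get_obs())
E
```

```text
(array([1.2622507 , 0.04378764, 0.59756433]), array([-0.82535935, -0.00390048, -0.5645943 ])) 517.5398552017192
[341 164   8   8  52] [344.5 167.5]
(array([0.49144223, 0.05943592, 0.86717038]), array([ 0.13584211, -0.02768048, -0.99034373])) 503.4241103004035
[285 246  11  11 101] [289.8 250.9]
{'clock': 0.1, 'q': array([-7.09778727e+01,  6.67086429e+00,  8.26329754e+01, -1.61314263e-03,
        9.07559929e+01, -2.16606008e+00]), 'joint_vel': array([-0.01640062, -0.03810134, -0.08945359,  0.02591483,  0.07384683,
       -0.01667193]), 'tau': array([ 4.29980500e-03, -7.33669496e+01, -6.33790612e+01,  2.51354531e-04,
        5.24499948e-03,  7.93434037e-05]), 'position': array([ 0.24389033, -0.62920947,  0.23063057]), 'eef_rot': array([-1.79940149e+02, -6.49556094e-04,  2.11881666e+01]), 'force': array([ 0.03535424,  0.12725229, -0.00147711]), 'ft_torque': array([ 0.01578767, -0.00133086, -0.01008043]), 'opening': 0.08538383966280202}
```

View pics/s0.png

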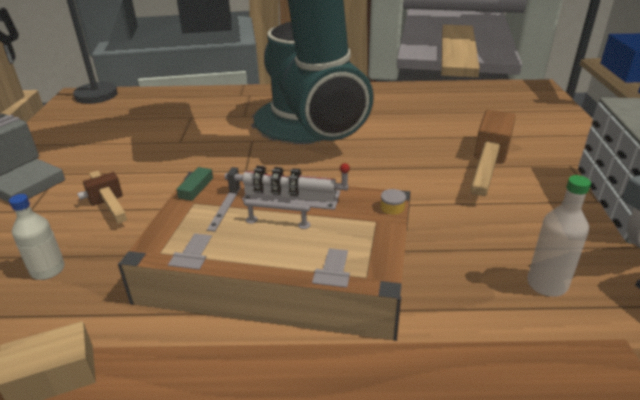

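View pics/t0.png

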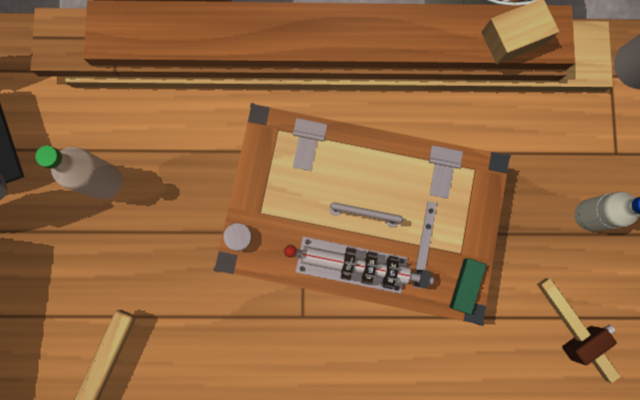

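The scene view shows the chest, with the knob at (344,167). In the top view the chest is turned about 10°: knob at (290,251), wheels near (349,263), (370,268) and (392,272), handle bar from (334,207) to (400,221). Next I'll take an enlarged crop and a first geometry estimate.

```bash
python3 - <<'E'
from h import *
a=grab('scene');b=grab('top')
K,e=tri(a,(344.5,167.5),b,(289.8,250.9)); print('knob',K,e)
p=onz(b,(334,207),.12);q=onz(b,(400,221),.12);print('handle',p,q,np.linalg.norm(p-q))
# chest corners top z=.085 outer
c=[onz(b,x,.085) for x in((249,104),(510,154),(484,324),(215,271))]
print(np.round(c,4)); u=c[0]-c[1];v=c[3]-c[2];print(np.linalg.norm(u),np.linalg.norm(v),np.degrees(np.arctan2(-u[0],u[1])),np.degrees(np.arctan2(-v[0],v[1])))
w=[onz(b,x,.139) for x in((349,263),(370,268),(392,272))];print(np.round(w,4))
i=b['img'][225:300,280:440];cv2.imwrite('pics/c1.png',cv2.resize(i,None,fx=5,fy=5,interpolation=cv2.INTER_CUBIC)[:,:,::-1])
i=a['img'][155:235,220:360];cv2.imwrite('pics/c2.png',cv2.resize(i,None,fx=5,fy=5,interpolation=cv2.INTER_CUBIC)[:,:,::-1])
E
python3 -c "
import cv2,numpy as np
a=cv2.imread('pics/c1.png');b=cv2.imread('pics/c2.png')
b=cv2.resize(b,(350,200))
b=cv2.imread('pics/c2.png')[:225];o=np.zeros((600,800,3),'uint8');o[:375]=a;o[375:,:700]=b;cv2.imwrite('pics/c.png',o)"
```

```text
knob [0.51652709 0.08220372 0.15248398] 0.00031450927835801793
handle [0.58348308 0.01757438 0.12      ] [ 0.562972   -0.08107296  0.12      ] 0.10075714797247835
[[ 0.7531  0.1516  0.085 ]
 [ 0.6744 -0.265   0.085 ]
 [ 0.4086 -0.2141  0.085 ]
 [ 0.4875  0.199   0.085 ]]
0.4239247472537489 0.4205158629885976 -10.69424655174026 -10.81538259307299
[[ 0.5    -0.0029  0.139 ]
 [ 0.493  -0.0331  0.139 ]
 [ 0.4874 -0.0648  0.139 ]]
```

View pics/c.png

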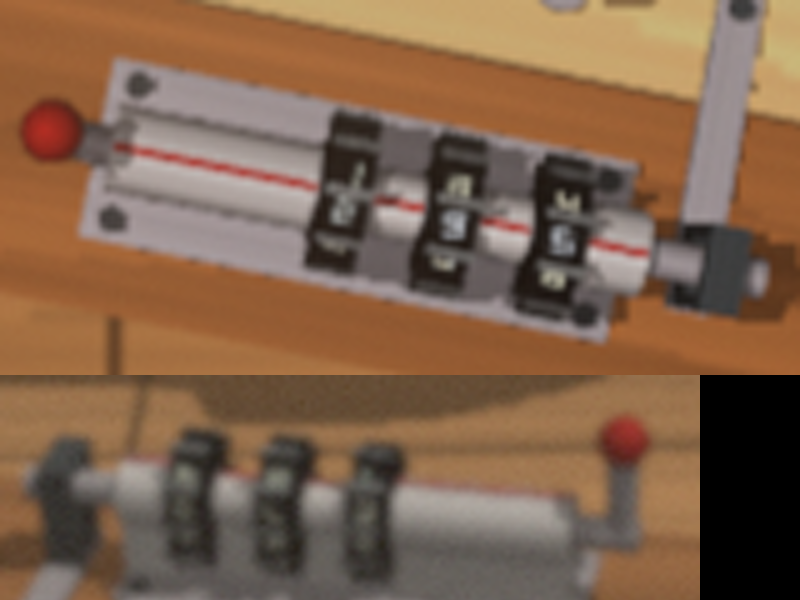

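The crop shows the left wheel near 2, with the 1 behind it. The middle wheel is near 6 and the right near 5. I'll check the wheel phases on a larger crop, with ticks at the predicted axis.

```bash
cat >> h.py <<'E'
K0=np.array([.5165,.0822]); YAW=np.radians(-10.8)
EX=np.array([np.cos(YAW),np.sin(YAW)]);EY=np.array([-np.sin(YAW),np.cos(YAW)])
WB=np.r_[K0-.118*EY,.115]; WA=WB+np.r_[.032*EY,0]; WC=WB-np.r_[.032*EY,0]
def pt(W,x,y,z): return np.r_[W[:2]+x*EX+y*EY,W[2]+z]
E
python3 - <<'E'
from h import *
b=grab('top');x0,y0=325,240;f=8
i=cv2.resize(b['img'][y0:y0+65,x0:x0+95],None,fx=f,fy=f,interpolation=cv2.INTER_LANCZOS4)[:,:,::-1].copy()
for W in(WA,WB,WC):
    for s in(-1,1):
        for k in(-1,0,1):
            a=np.radians(36*k); p=proj(b,pt(W,.0175*np.sin(a),s*.009,.0175*np.cos(a)))[0]
            p=((p-[x0,y0]+.5)*f).astype(int); cv2.circle(i,tuple(map(int,p)),3,(0,255,0) if k==0 else (255,255,0),-1)
cv2.imwrite('pics/c3.png',i); print(WA,WB,WC)
E
```

```text
[ 0.50038521 -0.0022767   0.115     ] [ 0.494389  -0.0337099  0.115    ] [ 0.4883928  -0.06514309  0.115     ]
```

View pics/c3.png

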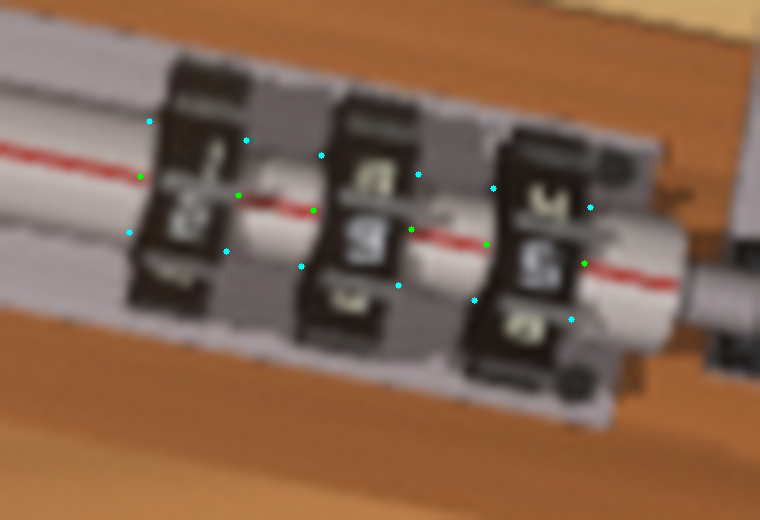

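The axis ticks agree with the red lines. The left wheel's 2 sits in front of the line, the middle wheel's 6 slightly in front, and the right shows about 5. I'll shut the gripper and go over the left wheel, then tilt 30° about the chest's y so that a fingertip edge can roll the ribs.

```bash
python3 -m creep '[0,0,-1.6,0.012,0.0315,0,-1, 0,0,-1.6,0.012,0.0315,0,-1, 0,0,-1.6,0.012,0.0315,0,-1, 0,0,-1.6,0.012,0.0315,0,-1, 0,0,-1.6,0.012,0.0315,0,-1, 0,0,-1.6,0.012,0.0315,0,-1, 0,0,-1.6,0.012,0.0315,0,-1, 0,0,-1.6,0.012,0.0315,0,-1, 0,0,-1.6,0.012,0.0315,0,-1, 0,0,-1.6,0.012,0.0315,0,-1]'
python3 -m creep '[0,0,-1.6,0.012,0.0315,0,-1, 0,0,-1.6,0.012,0.0315,0,-1, 0,0,-1.6,0.012,0.0315,0,-1, 0,0,-1.6,0.012,0.0315,0,-1, 0,0,-1.6,0.012,0.0315,0,-1, 0,0,-1.6,0.012,0.0315,0,-1, 0,0,-1.6,0.012,0.0315,0,-1, 0,0,-1.6,0.012,0.0315,0,-1, 0,0,-1.6,0.012,0.0315,0,-1, 0,0,-1.6,0.012,0.0315,0,-1]'
python3 -m creep '[1.405,7.367,0,0,0,-0.01,-1, 1.405,7.367,0,0,0,-0.01,-1, 1.405,7.367,0,0,0,-0.01,-1, 1.405,7.367,0,0,0,-0.01,-1, 0,0,0,0,0,0,-1]'
cat > st.py <<'E'
from h import *
import sys
from scipy.spatial.transform import Rotation as Ro
o=bot.get_obs(); p=o['position']; M=Ro.from_euler('xyz',o['eef_rot'],degrees=True).as_matrix()
P=p+.011*M[:,0]*np.sign(M[0,0])
for n,W in zip('ABC',(WA,WB,WC)):
    r=P-W; print(n,'P rel mm',np.round(1e3*np.r_[r[:2]@EX,r[:2]@EY,r[2]],1))
print('t',round(o['clock'],2),'tcp',p.round(4),'F chest',np.round([o['force'][:2]@EX,o['force'][:2]@EY,o['force'][2]],1),'open',round(o['opening'],4),'toolx',M[:,0].round(3),'appr',M[:,2].round(3))
E
python3 st.py
python3 - <<'E'
from h import *
a=grab('scene');b=grab('top')
i=cv2.resize(a['img'][100:230,210:370],None,fx=4,fy=4,interpolation=cv2.INTER_CUBIC)[:,:,::-1]
cv2.imwrite('pics/c4.png',i)
E
```

```text
clock: 1.25
position: [0.3642, -0.3131, 0.2313]
eef_rot: [180.0, -0.0, 5.1]
force: [-0.1, -0.4, 0.9]
opening: 0.0001
clock: 2.25
position: [0.4842, 0.0021, 0.2314]
eef_rot: [-180.0, -0.0, -10.9]
force: [1.4, -0.9, -0.7]
opening: -0.0
clock: 2.75
position: [0.4841, 0.0004, 0.1875]
eef_rot: [179.9, 30.6, -10.9]
force: [0.5, 0.0, -0.5]
opening: -0.0001
A P rel mm [-7.  -0.4 66.9]
B P rel mm [-7.  31.6 66.9]
C P rel mm [-7.  63.6 66.9]
t 2.75 tcp [4.841e-01 4.000e-04 1.875e-01] F chest [ 0.4  0.1 -0.5] open -0.0001 toolx [ 0.846 -0.162 -0.508] appr [-0.5    0.095 -0.861]
```

View pics/c4.png

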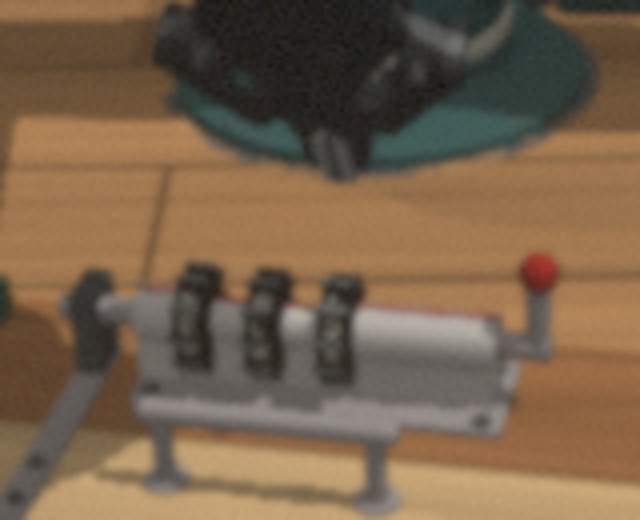

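The closed tips are about 18 mm across and clear of everything. Next: set down behind the left wheel's upper rib.

```bash
python3 -m creep '[0,0,0,-0.0025,0.0007,-0.016,-1, 0,0,0,-0.0025,0.0007,-0.016,-1, 0,0,0,0,0,-0.015,-1, 0,0,0,0,0,0,-1]' >/dev/null; python3 st.py|grep -v '^[BC]'
python3 -m creep '[0,0,0,0.0039,-0.0007,0,-1, 0,0,0,0.0039,-0.0007,0,-1]'>/dev/null; python3 st.py|grep -v '^[BC]'
python3 -m creep '[0,0,0,0.0039,-0.0007,0,-1, 0,0,0,0,0,0,-1]'>/dev/null; python3 st.py|grep -v '^[BC]'
```

```text
A P rel mm [-13.5   0.1  21.7]
t 3.25 tcp [0.4778 0.0022 0.1422] F chest [ 0.2 -1.2  0.8] open -0.0 toolx [ 0.85  -0.162 -0.502] appr [-0.493  0.094 -0.865]
A P rel mm [-3.8  0.3 24.5]
t 3.45 tcp [0.4873 0.0005 0.145 ] F chest [ 0.3 -0.   0.7] open 0.0001 toolx [ 0.851 -0.163 -0.499] appr [-0.49   0.094 -0.867]
A P rel mm [ 0.3  0.3 24.1]
t 3.65 tcp [ 4.913e-01 -2.000e-04  1.446e-01] F chest [-0.3 -1.   0.7] open -0.0 toolx [ 0.851 -0.163 -0.499] appr [-0.491  0.094 -0.866]
```

The earlier height reading was a transient, so the tip rode about 4 mm too high. I'll go back, drop to z +20 and repeat.

```bash
python3 -m creep '[0,0,0,-0.0123,0.0022,0.004,-1, 0,0,0,0,0,-0.004,-1, 0,0,0,0,0,-0.0042,-1, 0,0,0,0,0,0,-1, 0,0,0,0,0,0,-1]' >/dev/null; python3 st.py|grep -v '^[BC]'
python3 -m creep '[0,0,0,0.0039,-0.0007,0,-1, 0,0,0,0.0020,-0.0004,0,-1,0,0,0,0,0,0,-1]'>/dev/null; python3 st.py|grep -v '^[BC]'
python3 -m creep '[0,0,0,0.0039,-0.0007,0,-1, 0,0,0,0,0,0,-1]'>/dev/null; python3 st.py|grep -v '^[BC]'
python3 - <<'E'
from h import *
b=grab('top');cv2.imwrite('pics/c5.png',cv2.resize(b['img'][215:315,280:440],None,fx=5,fy=5,interpolation=cv2.INTER_CUBIC)[:,:,::-1])
E
```

```text
A P rel mm [-13.    0.1  19.4]
t 4.15 tcp [0.4783 0.0021 0.1399] F chest [ 0.2  1.1 -0.3] open -0.0 toolx [ 0.85  -0.163 -0.5  ] appr [-0.491  0.094 -0.866]
A P rel mm [-6.5  0.2 19.6]
t 4.45 tcp [0.4846 0.0009 0.1401] F chest [-0.   0.5  0.2] open 0.0 toolx [ 0.851 -0.163 -0.5  ] appr [-0.491  0.094 -0.866]
A P rel mm [-2.6  0.2 19.6]
t 4.65 tcp [4.885e-01 2.000e-04 1.401e-01] F chest [-0.5 -0.3  0. ] open 0.0001 toolx [ 0.851 -0.163 -0.5  ] appr [-0.491  0.094 -0.866]
```

View pics/c5.png

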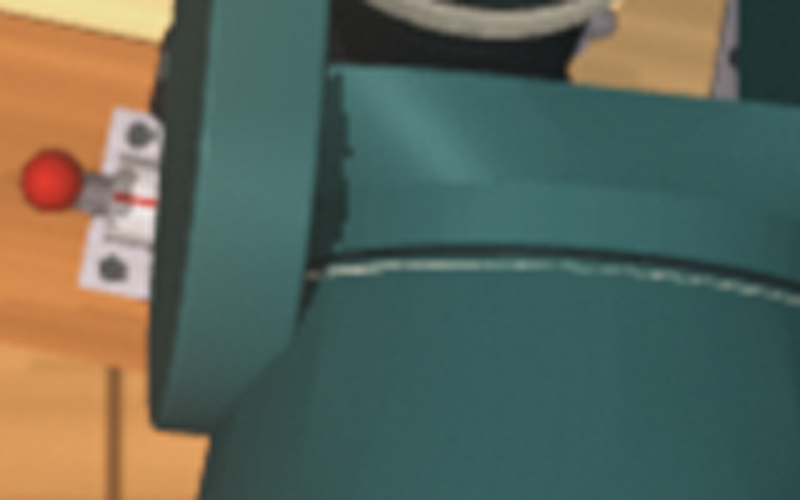

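The arm hides the wheels from the top camera, but the knob stays visible at about (290,251). I'll push on in small steps, watching the force.

```bash
for i in 1; do
python3 -m creep '[0,0,0,0.00196,-0.00037,0,-1]'>/dev/null; python3 st.py|cut -c1-90|grep -v '^[BC]'
python3 -m creep '[0,0,0,0.00196,-0.00037,0,-1]'>/dev/null; python3 st.py|cut -c1-90|grep -v '^[BC]'
python3 -m creep '[0,0,0,0.00196,-0.00037,0,-1]'>/dev/null; python3 st.py|cut -c1-90|grep -v '^[BC]'
done
python3 - <<'E'
from h import *
b=grab('scene');cv2.imwrite('pics/c6.png',cv2.resize(b['img'][140:200,235:315],None,fx=8,fy=8,interpolation=cv2.INTER_CUBIC)[:,:,::-1])
E
```

```text
A P rel mm [-1.   0.3 19.6]
t 4.8 tcp [ 0.4901 -0.      0.1401] F chest [ 0.2 -0.  -0.1] open -0.0003 toolx [ 0.851 -0
A P rel mm [ 1.1  0.3 19.6]
t 4.9 tcp [ 4.922e-01 -4.000e-04  1.401e-01] F chest [-1.1 -0.5 -0.8] open 0.0001 toolx [ 
A P rel mm [ 3.1  0.3 19.6]
t 5.0 tcp [ 0.4942 -0.0008  0.1401] F chest [-1.3 -0.3 -0.5] open 0.0005 toolx [ 0.851 -0.
```

View pics/c6.png

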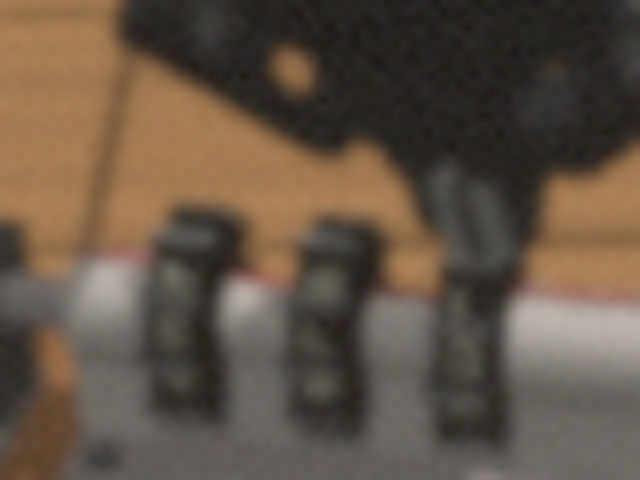

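```bash
s(){ python3 st.py|cut -c1-90|grep -v '^[BC]'; }
python3 -m creep '[0,0,0,0.00196,-0.00037,0,-1]'>/dev/null; s
python3 -m creep '[0,0,0,0.00196,-0.00037,0,-1]'>/dev/null; s
python3 -m creep '[0,0,0,0.00196,-0.00037,0,-1]'>/dev/null; s
python3 -m creep '[0,0,0,0.00196,-0.00037,0,-1]'>/dev/null; s
python3 -m creep '[0,0,0,0,0,0,-1]'>/dev/null; s
```

```text
A P rel mm [ 4.9  0.3 19.6]
t 5.15 tcp [ 0.4959 -0.0011  0.1401] F chest [-5.   0.7 -1.3] open 0.0 toolx [ 0.85  -0.16
A P rel mm [ 6.5  0.3 19.4]
t 5.25 tcp [ 0.4975 -0.0014  0.14  ] F chest [-9.3  0.4 -1.8] open -0.0003 toolx [ 0.85  -
A P rel mm [ 8.8  0.3 19.4]
t 5.35 tcp [ 0.4997 -0.0018  0.1399] F chest [-2.6  0.4 -1.1] open -0.0002 toolx [ 0.85  -
A P rel mm [11.1  0.3 19.6]
t 5.45 tcp [ 0.502  -0.0023  0.1401] F chest [-0.9  0.4  0.5] open 0.0 toolx [ 0.851 -0.16
A P rel mm [11.3  0.3 19.7]
t 5.55 tcp [ 0.5022 -0.0023  0.1402] F chest [-1.2 -0.2  0.4] open 0.0001 toolx [ 0.851 -0
```

The force peaked at 9 N and then dropped, so it clicked over. I'll back off toward the robot to clear the top view and look.

```bash
python3 -m creep '[0,0,0,0,0,0.03,-1, 0,0,0,-0.02,0,0.03,-1, 0,0,0,-0.045,0,0,-1, 0,0,0,-0.045,0,0,-1, 0,0,0,-0.045,0,0,-1, 0,0,0,0,0,0,-1]'
cat > look.py <<'E'
from h import *
import sys
b=grab('top');x0,y0=325,235;f=8
i=cv2.resize(b['img'][y0:y0+65,x0:x0+95],None,fx=f,fy=f,interpolation=cv2.INTER_LANCZOS4)[:,:,::-1].copy()
for W in(WA,WB,WC):
    for s in(-1,1):
        p=proj(b,pt(W,0,s*.010,.0175))[0]; p=((p-[x0,y0]+.5)*f).astype(int); cv2.circle(i,tuple(map(int,p)),3,(0,255,0),-1)
cv2.imwrite('pics/'+sys.argv[1],i)
E
python3 look.py c7.png
```

```text
clock: 6.15
position: [0.3436, -0.0022, 0.2006]
eef_rot: [180.0, 29.9, -10.8]
force: [1.0, 0.0, 0.6]
opening: -0.0002
```

View pics/c7.png

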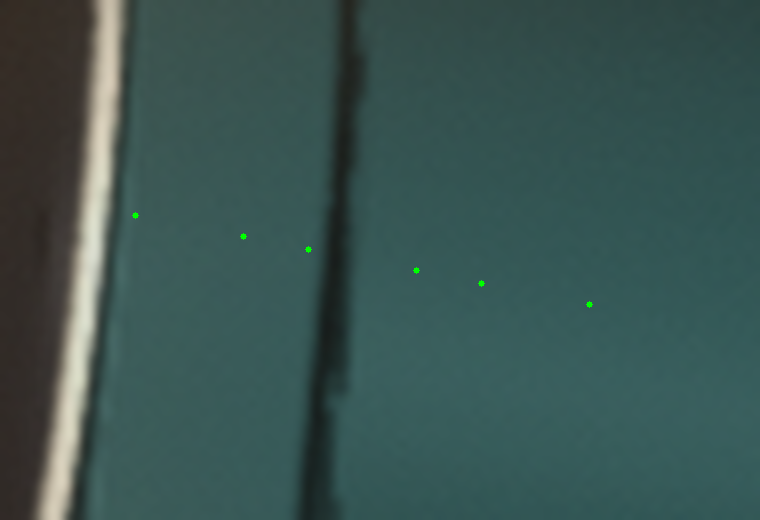

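The wrist still covers the wheels. I'll go sideways and check for teal pixels before viewing.

```bash
python3 -m creep '[0,0,0,0,-0.05,0,-1, 0,0,0,0,-0.05,0,-1, 0,0,0,0,-0.05,0,-1, 0,0,0,0,-0.05,0,-1, 0,0,0,0,-0.05,0,-1, 0,0,0,0,0,0,-1]'
cat >> look.py <<'E'
print('crop mean rgb',b['img'][y0:y0+65,x0:x0+95].reshape(-1,3).mean(0), 'left/right thirds', b['img'][y0:y0+65,x0:x0+30].mean((0,1)).round(),b['img'][y0:y0+65,x0+65:x0+95].mean((0,1)).round())
E
python3 look.py c8.png
```

```text
clock: 6.8
position: [0.3472, -0.2568, 0.1995]
eef_rot: [179.9, 30.0, -11.1]
force: [0.6, -0.4, 0.0]
opening: 0.0003
crop mean rgb [132.74331984 100.82024291  79.55319838] left/right thirds [141. 109.  89.] [135. 101.  76.]
```

View pics/c8.png

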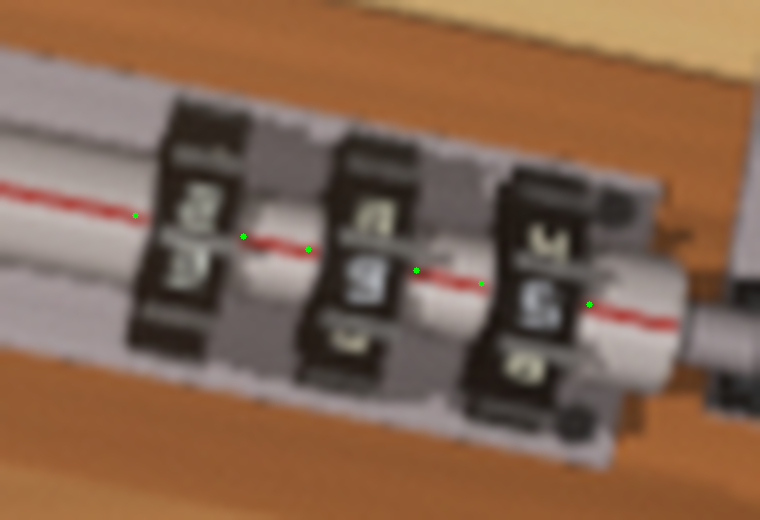

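The left wheel moved from about 1.6 to 2.4: the rib now lies at −5° and the 3 is in front of the line. The middle wheel is at about 5.7 with its 6 slightly in front, and the right at about 4.9. This fits the force record and the tip geometry, with a rib at +18° when the edge is at x=+4. So I'll set down at x=−12 and push to x=+4.

```bash
s(){ python3 st.py|cut -c1-90|grep -v '^[BC]'; }
python3 -m creep '[0,0,0,0.022,0.0431,0,-1, 0,0,0,0.022,0.0431,0,-1, 0,0,0,0.022,0.0431,0,-1, 0,0,0,0.022,0.0431,0,-1, 0,0,0,0.022,0.0431,-0.015,-1, 0,0,0,0.022,0.0431,-0.014,-1, 0,0,0,0,0,0,-1, 0,0,0,0,0,0,-1]'; s
python3 -m creep '[0,0,0,0,0,-0.010,-1, 0,0,0,0,0,-0.010,-1, 0,0,0,0,0,-0.010,-1,0,0,0,0,0,0,-1,0,0,0,0,0,0,-1]'>/dev/null; s
```

```text
clock: 7.65
position: [0.4787, 0.0069, 0.1709]
eef_rot: [180.0, 30.1, -10.7]
force: [0.1, -0.1, 1.2]
opening: 0.0003
A P rel mm [-13.5   5.   50.4]
t 7.65 tcp [0.4787 0.0069 0.1709] F chest [ 0.2 -0.1  1.2] open 0.0003 toolx [ 0.851 -0.16
A P rel mm [-13.6   3.1  20.8]
t 8.15 tcp [0.4783 0.0051 0.1413] F chest [-0.4  0.2  0.5] open -0.0 toolx [ 0.85  -0.163
```

```bash
s(){ python3 st.py|cut -c1-90|grep -v '^[BC]'; }
python3 -m creep '[0,0,0,0.004,-0.0035,-0.001,-1,0,0,0,0.002,-0.0004,0,-1]'>/dev/null; s
python3 -m creep '[0,0,0,0.00196,-0.00037,0,-1]'>/dev/null; s
python3 -m creep '[0,0,0,0.00196,-0.00037,0,-1]'>/dev/null; s
python3 -m creep '[0,0,0,0.00196,-0.00037,0,-1]'>/dev/null; s
python3 -m creep '[0,0,0,0.00196,-0.00037,0,-1]'>/dev/null; s
python3 -m creep '[0,0,0,0.00196,-0.00037,0,-1]'>/dev/null; s
python3 -m creep '[0,0,0,0.00147,-0.00028,0,-1]'>/dev/null; s
python3 -m creep '[0,0,0,0,0,0,-1]'>/dev/null; s
```

```text
A P rel mm [-6.3  0.4 20.2]
t 8.35 tcp [0.4849 0.0011 0.1407] F chest [-0.1  0.2 -0.1] open 0.0 toolx [ 0.851 -0.163 -
A P rel mm [-4.7  0.6 20.1]
t 8.45 tcp [0.4866 0.001  0.1406] F chest [-2.9 -1.1  1.5] open 0.0001 toolx [ 0.851 -0.16
A P rel mm [-2.7  0.7 20.2]
t 8.55 tcp [0.4885 0.0007 0.1407] F chest [-1.4 -0.8  1.6] open -0.0001 toolx [ 0.851 -0.1
A P rel mm [-0.6  0.8 20.1]
t 8.65 tcp [4.906e-01 4.000e-04 1.406e-01] F chest [-0.7 -0.2 -0.5] open 0.0 toolx [ 0.851
A P rel mm [ 1.4  0.9 19.9]
t 8.75 tcp [4.926e-01 1.000e-04 1.404e-01] F chest [ 0.4 -0.  -0.9] open -0.0002 toolx [ 0
A P rel mm [ 3.3  0.9 19.8]
t 8.85 tcp [ 4.945e-01 -3.000e-04  1.403e-01] F chest [-0.5  0.2 -0.7] open -0.0 toolx [ 0
A P rel mm [ 4.7  0.9 19.8]
t 8.95 tcp [ 0.4958 -0.0005  0.1403] F chest [-3.2  0.1 -0.7] open 0.0001 toolx [ 0.85  -0
A P rel mm [ 4.6  0.8 19.8]
t 9.05 tcp [ 0.4957 -0.0005  0.1403] F chest [-1.4  0.2  0.1] open 0.0006 toolx [ 0.85  -0
```

That matched the prediction: it snapped over, then the force rose again at x≈4.7, so the left wheel is in its next click at 3. Next the middle wheel, setting down at x=−16 and pushing to +4.

```bash
s(){ python3 st.py|cut -c1-90|grep -v '^[AC]'; }
python3 -m creep '[0,0,0,-0.003,0.0006,0,-1, 0,0,0,0,0,0.015,-1, 0,0,0,0,0,0.015,-1, 0,0,0,-0.0116,-0.0145,0,-1, 0,0,0,-0.0116,-0.0145,0,-1, 0,0,0,0,0,-0.01,-1,0,0,0,0,0,-0.01,-1,0,0,0,0,0,-0.01,-1,0,0,0,0,0,0,-1,0,0,0,0,0,0,-1]'>/dev/null;s
python3 -m creep '[0,0,0,0.00393,-0.00075,0,-1]'>/dev/null; s
python3 -m creep '[0,0,0,0.00196,-0.00037,0,-1]'>/dev/null; s
python3 -m creep '[0,0,0,0.00196,-0.00037,0,-1]'>/dev/null; s
python3 -m creep '[0,0,0,0.00196,-0.00037,0,-1]'>/dev/null; s
python3 -m creep '[0,0,0,0.00196,-0.00037,0,-1]'>/dev/null; s
python3 -m creep '[0,0,0,0.00196,-0.00037,0,-1]'>/dev/null; s
python3 -m creep '[0,0,0,0.00196,-0.00037,0,-1]'>/dev/null; s
python3 -m creep '[0,0,0,0,0,0,-1]'>/dev/null; s
```

```text
B P rel mm [-15.9   0.1  19.5]
t 10.05 tcp [ 0.4695 -0.0288  0.14  ] F chest [-0.3 -1.1  0.3] open 0.0001 toolx [ 0.85  -
B P rel mm [-11.7   0.2  20.2]
t 10.15 tcp [ 0.4736 -0.0296  0.1407] F chest [-0.1  0.1 -0.3] open -0.0002 toolx [ 0.851 
B P rel mm [-9.3  0.1 20.3]
t 10.25 tcp [ 0.4759 -0.0301  0.1408] F chest [-4.1 -0.4  4.8] open 0.0001 toolx [ 0.851 -
B P rel mm [-7.6  0.1 20.8]
t 10.35 tcp [ 0.4775 -0.0304  0.1413] F chest [-5.2  0.  12.3] open -0.0 toolx [ 0.85  -0.
B P rel mm [-5.8  0.1 21.3]
t 10.45 tcp [ 0.4794 -0.0307  0.1418] F chest [-8.  -0.6 15.1] open 0.0001 toolx [ 0.85  -
B P rel mm [-4.1  0.1 21.6]
t 10.55 tcp [ 0.481  -0.031   0.1421] F chest [-12.8   0.5  18.4] open 0.0002 toolx [ 0.85
B P rel mm [-1.9  0.1 22. ]
t 10.65 tcp [ 0.4832 -0.0315  0.1425] F chest [-7.  -1.2 22.3] open 0.0005 toolx [ 0.85  -
B P rel mm [ 0.5  0.1 22.2]
t 10.75 tcp [ 0.4856 -0.0319  0.1427] F chest [-2.9 -1.2 19.5] open 0.0 toolx [ 0.851 -0.1
B P rel mm [ 1.   0.1 22.2]
t 10.85 tcp [ 0.486  -0.032   0.1427] F chest [-1.  -0.2 21. ] open 0.0001 toolx [ 0.852 -
```

There is 20 N upward on the tip, so something is under it. I'll lift off and go aside to look.

```bash
python3 -m creep '[0,0,0,0,0,0.005,-1, 0,0,0,0,0,0.015,-1, 0,0,0,0,0,0.03,-1]'; python3 st.py | grep '^B'
python3 -m creep '[0,0,0,-0.022,-0.0451,0,-1, 0,0,0,-0.022,-0.0451,0,-1, 0,0,0,-0.022,-0.0451,0,-1, 0,0,0,-0.022,-0.0451,0,-1, 0,0,0,-0.022,-0.0451,0,-1, 0,0,0,0,0,0,-1]'
cat > prof.py <<'E'
from h import *
import sys
b=grab('top'); im=cv2.cvtColor(b['img'],cv2.COLOR_RGB2GRAY)
for n,W in zip('ABC',(WA,WB,WC)):
    print(n,end=' ')
    for a in range(-60,61,4):
        r=np.radians(a); ps=np.float32([proj(b,pt(W,.0215*np.sin(r),y,.0215*np.cos(r)))[0] for y in np.linspace(-.004,.004,5)])
        print(int(cv2.remap(im,ps[:,0],ps[:,1],cv2.INTER_LINEAR).mean()),end=' ')
    print()
E
python3 prof.py; python3 look.py c9.png
```

```text
clock: 11.15
position: [0.4846, -0.0319, 0.1901]
eef_rot: [180.0, 30.2, -10.8]
force: [0.4, -0.0, 0.4]
opening: 0.0003
B P rel mm [-0.4 -0.  69.6]
clock: 11.75
position: [0.3736, -0.2603, 0.1914]
eef_rot: [179.9, 30.0, -11.1]
force: [0.5, 0.7, -0.6]
opening: -0.0002
A 59 46 36 34 39 50 70 91 99 102 98 71 62 81 91 99 95 84 58 64 92 100 94 93 83 63 42 37 39 47 55 
B 34 43 60 79 85 68 41 37 72 93 84 86 104 106 105 109 106 95 94 102 94 65 38 41 64 79 75 60 45 38 35 
C 30 27 32 54 83 104 114 114 101 74 43 64 89 97 93 86 74 56 83 94 96 99 88 64 39 29 31 40 54 61 61 
crop mean rgb [132.63174089 100.7017004   79.43368421] left/right thirds [140. 109.  89.] [135. 101.  76.]
```

View pics/c9.png

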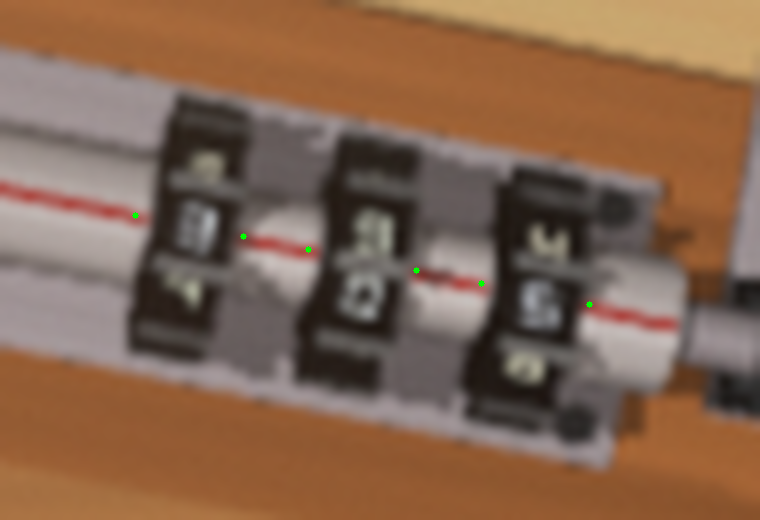

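The left wheel's 3 now sits centred at about (195,227). The middle wheel is between two numerals, and its front one at (360,297) looks like a 0, so the 6 I read earlier may have been a 9. I'll unroll the glyphs numerically before deciding.

```bash
cat > un.py <<'E'
from h import *
def un(d,W,lo,hi,n=18):
    im=cv2.cvtColor(d['img'],cv2.COLOR_RGB2GRAY); out=[]
    for a in np.linspace(hi,lo,n):
        r=np.radians(a); ps=np.float32([proj(d,pt(W,.0178*np.sin(r),y,.0178*np.cos(r)))[0] for y in np.linspace(.006,-.006,14)])
        out.append(cv2.remap(im,ps[:,0],ps[:,1],cv2.INTER_CUBIC).ravel())
    o=np.array(out,float); o=np.clip((o-o.min())/(np.ptp(o)),0,1); return o
def show(*os):
    ch=' .:-=+*#%@'
    for r in zip(*os): print('   |   '.join(''.join(ch[int(v*9.99)]*2 for v in o) for o in map(lambda x:x,[q for q in r])))
b=grab('top')
o={**b,'img':cv2.imread('pics/t0.png')[:,:,::-1]}
print('now: A3(0) | B rear | B front | C5'); show(un(b,WA,-19,19),un(b,WB,-1,37),un(b,WB,-37,1),un(b,WC,-26,12))
print('t0: B top | A "2" | C4rear | C front'); show(un(o,WB,-28,10),un(o,WA,-34,4),un(o,WC,10,48),un(o,WC,-62,-24))
E
python3 un.py
```

```text
now: A3(0) | B rear | B front | C5
..  ............::::........   |                                  |   ..::++**########****######**   |     ..::::::::::----------::::
..        ..::::::......       |               ......             |   ::--++######**********######   |       ......::::------::......
..      ..::------::::..       |             ..::--::::....       |   ::--++**##**********##******   |           ::--==++++==::..    
..      ..--++++====++--..     |           ..::==++======::       |   ..--==++********######**++==   |         ..--++##****==--....  
..      ::--++++++**##++::     |           ::==******++**==..     |   ..::--==++**%%%%%%%%%%**==--   |         ::==##%%##**++--::..  
..      ::--++++**##@@##::     |         ..--++########%%++..     |     ....::==##@@%%@@@@@@**--..   |         ::++%%@@##**++--::..  
..      ::--++==++##@@%%--     |         ..==**%%####%%@@**::     |         ..==%%@@@@%%@@@@##--     |         ::++%%@@##++==----..  
..    ..::==++==++##@@%%--     |         ..==##%%####%%@@##::     |         ..==%%@@%%**##%%##--     |         ::++@@@@##++++==
[... 3093 characters left out ...]
|         ..--##%%%%**%%@@%%==  
        ..--++******##**--     |         ..==##@@%%****==--..     |     ::==++**++++++++**##****++   |           --**####++##%%%%==  
        ..--++********++::     |         ..--**%%%%##**==--..     |     ::==++++++++++++******++++   |           ::==****++**####==..
        ..--++**++++==--..     |           --++%%%%##++==::..     |     ..--============++++++++==   |           ..--++++++******--  
          ::--==--::::..       |           ::==++**++==--::       |     ..::----::------==--------   |           ..::--====++++++--  
          ..........           |           ..::----::::....       |       ......::----==--::......   |             ..::----====--::
```

The unrolled glyphs say the middle wheel's rear numeral is a 9 and the front one a 0. It started at about 9 and is now at about 9.5, so it has to go back 2.5 numbers toward the robot. The 20 N came from the tip riding over a low rib: I was too shallow. I'll tilt the other way (−30°) and push from the rear, deeper at the start.

```bash
sed -i 's/np.sign(M\[0,0\])/np.sign(-M[2,0])/' st.py
python3 -m creep '[-1.405,-7.367,0,0.0186,0.0277,0,-1, -1.405,-7.367,0,0.0186,0.0277,0,-1, -1.405,-7.367,0,0.0186,0.0277,0,-1, -1.405,-7.367,0,0.0186,0.0277,0,-1, -1.405,-7.367,0,0.0186,0.0277,0,-1, -1.405,-7.367,0,0.0186,0.0277,0,-1, -1.405,-7.367,0,0.0186,0.0277,0,-1, -1.405,-7.367,0,0.0186,0.0277,0,-1, 0,0,0,0,0,-0.02,-1, 0,0,0,0,0,0,-1]'; python3 st.py
python3 -m creep '[0,0,0,0,0,0,-1]' >/dev/null; python3 st.py|grep '^B'
```

```text
clock: 12.9
position: [0.5234, -0.0326, 0.1683]
eef_rot: [-180.0, -29.8, -10.6]
force: [-0.7, 0.4, 0.1]
opening: 0.0002
A P rel mm [ 18.7 -25.5  47.8]
B P rel mm [18.7  6.5 47.8]
C P rel mm [18.7 38.5 47.8]
t 12.9 tcp [ 0.5234 -0.0326  0.1683] F chest [-0.8  0.3  0.1] open 0.0002 toolx [ 0.853 -0.16   0.497] appr [ 0.489 -0.091 -0.868]
B P rel mm [20.   5.1 50.5]
```

```bash
s(){ python3 st.py|cut -c1-90|grep -v '^[AC]'; }
python3 -m creep '[0,0,0,-0.001,-0.0049,-0.0115,-1, 0,0,0,0,0,-0.0115,-1, 0,0,0,0,0,-0.0115,-1, 0,0,0,0,0,0,-1, 0,0,0,0,0,0,-1]'>/dev/null;s
python3 -m creep '[0,0,0,-0.00393,0.00075,0.0007,-1]'>/dev/null; s
python3 -m creep '[0,0,0,-0.00393,0.00075,0.0007,-1]'>/dev/null; s
python3 -m creep '[0,0,0,-0.00196,0.00037,0.0005,-1]'>/dev/null; s
python3 -m creep '[0,0,0,-0.00196,0.00037,0.0005,-1]'>/dev/null; s
python3 -m creep '[0,0,0,-0.00196,0.00037,0.0005,-1]'>/dev/null; s
python3 -m creep '[0,0,0,-0.00196,0.00037,0.0005,-1]'>/dev/null; s
```

```text
B P rel mm [20.1 -0.9 15. ]
t 13.5 tcp [ 0.5233 -0.0401  0.1355] F chest [-0.1 -0.5 -0.4] open 0.0001 toolx [ 0.851 -0
B P rel mm [16.3 -0.8 16.5]
t 13.6 tcp [ 0.5196 -0.0393  0.137 ] F chest [ 2.5 -0.1 -0.2] open 0.0005 toolx [ 0.851 -0
B P rel mm [12.7 -0.7 18.3]
t 13.7 tcp [ 0.5161 -0.0385  0.1388] F chest [ 3.6 -0.3  6.6] open -0.0001 toolx [ 0.849 -
B P rel mm [10.6 -0.6 19.3]
t 13.8 tcp [ 0.5141 -0.0381  0.1398] F chest [2.7 0.3 6.4] open -0.0001 toolx [ 0.849 -0.1
B P rel mm [ 8.9 -0.6 19.9]
t 13.9 tcp [ 0.5123 -0.0378  0.1405] F chest [ 8.4 -0.6  5.4] open 0.0002 toolx [ 0.849 -0
B P rel mm [ 7.  -0.6 20.5]
t 14.0 tcp [ 0.5105 -0.0374  0.141 ] F chest [ 6.4 -1.1  5.4] open -0.0001 toolx [ 0.848 -
B P rel mm [ 4.8 -0.6 20.9]
t 14.1 tcp [ 0.5084 -0.037   0.1414] F chest [ 5.3 -0.4  5.5] open 0.0001 toolx [ 0.849 -0
```

```bash
s(){ python3 st.py|cut -c1-90|grep -v '^[AC]'; }
python3 -m creep '[0,0,0,-0.00196,0.00037,-0.0003,-1]'>/dev/null; s
python3 -m creep '[0,0,0,-0.00196,0.00037,-0.0003,-1]'>/dev/null; s
python3 -m creep '[0,0,0,-0.00196,0.00037,0,-1]'>/dev/null; s
python3 -m creep '[0,0,0,-0.00196,0.00037,0,-1]'>/dev/null; s
python3 -m creep '[0,0,0,0,0,0,-1]'>/dev/null; s
```

```text
B P rel mm [ 2.8 -0.6 20.6]
t 14.2 tcp [ 0.5063 -0.0366  0.1411] F chest [3.5 0.4 7.3] open 0.0002 toolx [ 0.849 -0.16
B P rel mm [ 0.6 -0.6 20. ]
t 14.3 tcp [ 0.5042 -0.0362  0.1405] F chest [ 1.  -0.6  2.6] open 0.0001 toolx [ 0.849 -0
B P rel mm [-1.9 -0.6 19. ]
t 14.4 tcp [ 0.5017 -0.0358  0.1395] F chest [ 1.  -0.  -0.2] open 0.0001 toolx [ 0.85  -0
B P rel mm [-4.1 -0.7 18.4]
t 14.5 tcp [ 0.4996 -0.0354  0.1389] F chest [3.  0.1 1.1] open 0.0001 toolx [ 0.851 -0.16
B P rel mm [-4.  -0.7 18.3]
t 14.6 tcp [ 0.4996 -0.0354  0.1388] F chest [0.3 0.2 1.9] open 0.0001 toolx [ 0.85  -0.16
```

It ended as predicted, with the force rising at −4, so it is in a click. Now a second stroke back.

```bash
s(){ python3 st.py|cut -c1-90|grep -v '^[AC]'; }
python3 -m creep '[0,0,0,0.003,-0.0006,0,-1, 0,0,0,0,0,0.015,-1, 0,0,0,0,0,0.015,-1, 0,0,0,0.0140,-0.0020,0,-1, 0,0,0,0,0,-0.01,-1,0,0,0,0,0,-0.01,-1,0,0,0,0,0,-0.01,-1,0,0,0,0,0,0,-1,0,0,0,0,0,0,-1]'>/dev/null;s
python3 -m creep '[0,0,0,-0.00393,0.00075,0,-1]'>/dev/null; s
python3 -m creep '[0,0,0,-0.00196,0.00037,0,-1]'>/dev/null; s
python3 -m creep '[0,0,0,-0.00196,0.00037,0,-1]'>/dev/null; s
python3 -m creep '[0,0,0,-0.00196,0.00037,0,-1]'>/dev/null; s
python3 -m creep '[0,0,0,-0.00196,0.00037,0,-1]'>/dev/null; s
python3 -m creep '[0,0,0,-0.00196,0.00037,0,-1]'>/dev/null; s
python3 -m creep '[0,0,0,-0.00196,0.00037,0,-1]'>/dev/null; s
```

```text
B P rel mm [13.  -0.1 17.8]
t 15.5 tcp [ 0.5165 -0.038   0.1383] F chest [0.  0.2 1.1] open 0.0002 toolx [ 0.851 -0.16
B P rel mm [ 9.5 -0.1 18.5]
t 15.6 tcp [ 0.513  -0.0374  0.139 ] F chest [10.7 -0.1  2.2] open 0.0001 toolx [ 0.85  -0
B P rel mm [ 7.5 -0.1 19. ]
t 15.7 tcp [ 0.5111 -0.037   0.1396] F chest [ 3.  -0.2  3.6] open 0.0002 toolx [ 0.85  -0
B P rel mm [ 5.6 -0.  19.3]
t 15.8 tcp [ 0.5092 -0.0366  0.1398] F chest [ 3.7 -0.1  5.3] open 0.0001 toolx [ 0.85  -0
B P rel mm [ 3.6 -0.  19.3]
t 15.9 tcp [ 0.5073 -0.0362  0.1398] F chest [ 1.9 -0.2  6.9] open -0.0002 toolx [ 0.85  -
B P rel mm [ 1.5 -0.1 19. ]
t 16.0 tcp [ 0.5052 -0.0358  0.1395] F chest [1.  0.3 2.7] open -0.0 toolx [ 0.85  -0.162 
B P rel mm [-1.  -0.1 18.1]
t 16.1 tcp [ 0.5027 -0.0354  0.1386] F chest [-0.1  1.1  0.7] open -0.0002 toolx [ 0.851 -
B P rel mm [-2.9 -0.1 18.2]
t 16.2 tcp [ 0.5009 -0.035   0.1387] F chest [1.4 0.4 1.1] open -0.0001 toolx [ 0.851 -0.1
```

```bash
python3 -m creep '[0,0,0,0.001,0,0.02,-1, 0,0,0,0,0,0.03,-1, 1.405,7.367,0,-0.022,-0.0451,0,-1, 1.405,7.367,0,-0.022,-0.0451,0,-1, 1.405,7.367,0,-0.022,-0.0451,0,-1, 1.405,7.367,0,-0.022,-0.0451,0,-1, 1.405,7.367,0,-0.022,-0.0451,0,-1, 1.405,7.367,0,0,0,0,-1, 1.405,7.367,0,0,0,0,-1, 1.405,7.367,0,0,0,0,-1]'
cat > un2.py <<'E'
import io,contextlib
with contextlib.redirect_stdout(io.StringIO()):
    from un import *
b=grab('top')
print('A | B | C'); show(*[un(b,W,-40,40,26) for W in (WA,WB,WC)])
E
python3 un2.py; python3 look.py c10.png; python3 prof.py
```

```text
clock: 17.2
position: [0.3925, -0.26, 0.1888]
eef_rot: [180.0, 30.3, -10.9]
force: [-0.2, -0.7, 0.4]
opening: -0.0004
A | B | C
        ..==**######**==..     |           ::++####**++++--..     |         ..--****--..--++++::  
      ..::==++********==::     |         ..--++####****++==::     |         ..==##%%==--++##**::  
  ....::--==++++******==--::   |       ..::==**######****++--..   |         ..==%%@@##**##%%**::  
  ::--====++++++******++==--   |     ..::--++**######****++==--   |         ..==##%%%%%%%%%%**::  
..::====++++====++++++++++==   |     ::--==++**********++++====   |         ..--**%%%%######**--..
..::--======================   |     ::--==++++++++++++++======   |     ..::--==++************==--
....::::::::::::::::::::::::   |     ..::----------------------   |     ..--++++++++====++****++==
..    ........::::......       |       ......::................   |     ::==++++++==++++++**++++++
..      ..::--==--::::..       |             ........::::....     |     ..--======================
..      ::--++++++++**==..     |           ..::==++++++==--..     |       ....:::
[... 1306 characters left out ...]
   ..::--++******####++::..   |     ..::--==##%%########**--::   |     ..--++++************++++++
      ..--==++++**%%@@**::     |         ..==##@@@@%%%%%%**--     |     ..--==**##%%%%######**++++
        ::--====**%%@@**::     |         ..==##@@@@%%%%%%##--     |     ..::--++##@@@@@@%%%%**==--
crop mean rgb [132.5248583  100.52080972  79.23481781] left/right thirds [141. 109.  89.] [136. 101.  76.]
A 59 46 36 34 39 49 70 91 99 102 98 70 61 80 92 99 96 84 58 64 92 100 94 92 83 63 42 37 39 47 55 
B 51 39 32 34 52 76 100 113 110 102 92 58 45 57 58 60 87 78 49 70 95 104 96 84 70 53 37 34 38 48 57 
C 29 27 32 53 84 104 114 114 101 74 43 64 90 97 93 86 74 56 83 94 97 99 89 64 40 29 31 40 54 61 61
```

The middle wheel shows a clear, centred 7 and the left a centred 3. Now the right wheel. I'll watch the knob in both cameras, with a script that detects the kick, and hover first.

```bash
cat > kn.py <<'E'
from h import *
import sys,json,os
def cen(d):
    h=cv2.cvtColor(d['img'],cv2.COLOR_RGB2HSV); m=(((h[...,0]<6)|(h[...,0]>174))&(h[...,1]>150)&(h[...,2]>80)).astype('uint8')
    n,l,s,c=cv2.connectedComponentsWithStats(m); p=proj(d,np.r_[K0,.152])[0]
    j=[i for i in range(1,n) if s[i,4]>15 and np.linalg.norm(c[i]-p)<45]
    return c[max(j,key=lambda i:s[i,4])] if j else None
r=[]
for n in('top','scene'):
    d=grab(n);c=cen(d)
    if c is None: r.append(np.nan);continue
    r.append(1e3*(onz(d,c,.152)[:2]-K0)@EY)
B=json.load(open('kn.json')) if os.path.exists('kn.json') else None
if B is None: json.dump(r,open('kn.json','w')); print('base',r); sys.exit()
s=np.array(r)-B; print('knob shift mm top,scene',s.round(2)); sys.exit(int(np.nanmean(s)>0.6))
E
python3 kn.py
python3 -m creep '[0,0,0,0.0142,0.0395,0,-1, 0,0,0,0.0142,0.0395,0,-1, 0,0,0,0.0142,0.0395,0,-1, 0,0,0,0.0142,0.0395,-0.009,-1, 0,0,0,0.0142,0.0395,-0.009,-1, 0,0,0,0,0,0,-1, 0,0,0,0,0,0,-1, 0,0,0,0,0,0,-1]'; python3 st.py|grep ^C; python3 kn.py
```

```text
base [np.float64(0.21513362634237893), np.float64(0.18322918598398497)]
clock: 18.3
position: [0.4634, -0.0627, 0.1716]
eef_rot: [180.0, 29.8, -10.9]
force: [-1.2, -0.3, -0.1]
opening: -0.0
C P rel mm [-15.5  -2.3  51.1]
knob shift mm top,scene [-0.05 -0.13]
```

```bash
s(){ python3 st.py|cut -c1-80|grep -v '^[AB]'; python3 kn.py; }
python3 -m creep '[0,0,0,0.0004,0.0022,-0.011,-1, 0,0,0,0,0,-0.011,-1, 0,0,0,0,0,-0.011,-1, 0,0,0,0,0,0,-1, 0,0,0,0,0,0,-1]'>/dev/null; s &&
python3 -m creep '[0,0,0,0.00196,-0.00037,0,-1]'>/dev/null && s &&
python3 -m creep '[0,0,0,0.00196,-0.00037,0,-1]'>/dev/null && s &&
python3 -m creep '[0,0,0,0.00196,-0.00037,0,-1]'>/dev/null && s &&
python3 -m creep '[0,0,0,0.00196,-0.00037,0,-1]'>/dev/null && s &&
python3 -m creep '[0,0,0,0.00196,-0.00037,0,-1]'>/dev/null && s &&
python3 -m creep '[0,0,0,0.00196,-0.00037,0,-1]'>/dev/null && s &&
python3 -m creep '[0,0,0,0.00196,-0.00037,0,-1]'>/dev/null && s &&
python3 -m creep '[0,0,0,0.00196,-0.00037,0,-1]'>/dev/null && s &&
python3 -m creep '[0,0,0,0.00196,-0.00037,0,-1]'>/dev/null && s &&
python3 -m creep '[0,0,0,0.00196,-0.00037,0,-1]'>/dev/null && s
```

```text
C P rel mm [-15.5   0.6  16.8]
t 18.9 tcp [ 0.464  -0.0599  0.1373] F chest [ 0.6 -0.3 -1.2] open -0.0001 toolx
knob shift mm top,scene [ 0.   -0.02]
C P rel mm [-13.2   0.7  17.6]
t 19.1 tcp [ 0.4662 -0.0602  0.1381] F chest [-1.8 -0.   0.5] open 0.0001 toolx 
knob shift mm top,scene [-0.05 -0.13]
C P rel mm [-11.5   0.7  17.7]
t 19.3 tcp [ 0.4678 -0.0605  0.1382] F chest [-6.8 -1.1  9.6] open -0.0002 toolx
knob shift mm top,scene [-0.05  0.02]
C P rel mm [-9.5  0.6 18.2]
t 19.5 tcp [ 0.4698 -0.0609  0.1387] F chest [-6.9 -0.  13.5] open -0.0001 toolx
knob shift mm top,scene [-0.05  0.02]
C P rel mm [-7.3  0.7 18.4]
t 19.7 tcp [ 0.4719 -0.0613  0.1388] F chest [-4.6 -0.5 11.5] open 0.0005 toolx 
knob shift mm top,scene [ 0. -0.]
C P rel mm [-5.3  0.7 18. ]
t 19.9 tcp [ 0.474  -0.0617  0.1385] F chest [-2.1  1.   6.4] open -0.0002 toolx
knob shift mm top,scene [-0.04 -0.  ]
C P rel mm [-3.3  0.6 17.6]
t 20.1 tcp [ 0.4759 -0.0621  0.1381] F chest [-2.5 -1.   5.4] open 0.0003 toolx 
knob shift mm top,scene [-0.12  0.08]
C P rel mm [-1.4  0.7 17.3]
t 20.3 tcp [ 0.4778 -0.0624  0.1378] F chest [-4.3 -0.9  6.8] open -0.0001 toolx
knob shift mm top,scene [-0.05  0.23]
C P rel mm [ 0.4  0.7 17.5]
t 20.5 tcp [ 0.4796 -0.0628  0.138 ] F chest [-6.   0.3  8.5] open -0.0 toolx [ 
knob shift mm top,scene [-0.04 -0.13]
C P rel mm [ 2.4  0.7 17.7]
t 20.7 tcp [ 0.4815 -0.0631  0.1382] F chest [-5.7 -0.8 10.9] open -0.0002 toolx
knob shift mm top,scene [-0.04 -0.07]
C P rel mm [ 4.4  0.7 17.9]
t 20.9 tcp [ 0.4835 -0.0635  0.1384] F chest [-4.5 -1.  11.4] open -0.0004 toolx
knob shift mm top,scene [-0.11 -0.  ]
```

No kick yet after about 0.8 rad. Re-stroke with the next rib, slightly higher.

```bash
s(){ python3 st.py|cut -c1-80|grep -v '^[AB]'; python3 kn.py; }
python3 -m creep '[0,0,0,-0.002,0.0004,0,-1, 0,0,0,0,0,0.0117,-1, 0,0,0,0,0,0.01,-1, 0,0,0,-0.0151,0.0029,0,-1, 0,0,0,0,0,-0.01,-1, 0,0,0,0,0,-0.01,-1, 0,0,0,0,0,0,-1, 0,0,0,0,0,0,-1]'>/dev/null; s &&
python3 -m creep '[0,0,0,0.00196,-0.00037,0,-1]'>/dev/null && s &&
python3 -m creep '[0,0,0,0.00196,-0.00037,0,-1]'>/dev/null && s &&
python3 -m creep '[0,0,0,0.00196,-0.00037,0,-1]'>/dev/null && s &&
python3 -m creep '[0,0,0,0.00196,-0.00037,0,-1]'>/dev/null && s &&
python3 -m creep '[0,0,0,0.00196,-0.00037,0,-1]'>/dev/null && s &&
python3 -m creep '[0,0,0,0.00196,-0.00037,0,-1]'>/dev/null && s &&
python3 -m creep '[0,0,0,0.00196,-0.00037,0,-1]'>/dev/null && s &&
python3 -m creep '[0,0,0,0.00196,-0.00037,0,-1]'>/dev/null && s &&
python3 -m creep '[0,0,0,0.00196,-0.00037,0,-1]'>/dev/null && s
```

```text
C P rel mm [-12.7   0.7  18.4]
t 21.8 tcp [ 0.4667 -0.0603  0.1389] F chest [-0.6 -0.2  0.8] open -0.0 toolx [ 
knob shift mm top,scene [-0.07 -0.02]
C P rel mm [-10.6   0.7  19.1]
t 22.0 tcp [ 0.4687 -0.0606  0.1396] F chest [-2.3 -0.1  1.2] open -0.0001 toolx
knob shift mm top,scene [-0.07 -0.15]
C P rel mm [-8.9  0.7 19.3]
t 22.2 tcp [ 0.4704 -0.061   0.1398] F chest [-4.4 -0.3  6.5] open 0.0 toolx [ 0
knob shift mm top,scene [ 0.   -0.18]
C P rel mm [-6.8  0.7 19.6]
t 22.4 tcp [ 0.4725 -0.0614  0.1401] F chest [-3.3 -0.2  9.5] open 0.0004 toolx 
knob shift mm top,scene [-0.07 -0.13]
C P rel mm [-4.8  0.7 19.6]
t 22.6 tcp [ 0.4745 -0.0618  0.1401] F chest [-3.3 -0.4  7.4] open -0.0001 toolx
knob shift mm top,scene [-0.08 -0.13]
C P rel mm [-2.7  0.7 19.3]
t 22.8 tcp [ 0.4765 -0.0621  0.1398] F chest [-1.9 -0.4  5.4] open 0.0002 toolx 
knob shift mm top,scene [ 0.01 -0.13]
C P rel mm [-0.8  0.7 19. ]
t 23.0 tcp [ 0.4784 -0.0625  0.1395] F chest [-1.7 -0.6  3. ] open 0.0001 toolx 
knob shift mm top,scene [-0.07 -0.02]
C P rel mm [ 1.1  0.7 18.7]
t 23.2 tcp [ 0.4803 -0.0628  0.1392] F chest [-2.4  0.1  0.2] open 0.0002 toolx 
knob shift mm top,scene [0.   0.09]
C P rel mm [ 3.   0.7 18.7]
t 23.4 tcp [ 0.4822 -0.0632  0.1392] F chest [-2.  -0.   0.1] open -0.0 toolx [ 
knob shift mm top,scene [ 0.01 -0.02]
C P rel mm [ 5.1  0.8 18.8]
t 23.6 tcp [ 0.4842 -0.0636  0.1393] F chest [-2.8  0.2 -1. ] open 0.0001 toolx 
knob shift mm top,scene [-0.08 -0.  ]
```

```bash
s(){ python3 st.py|cut -c1-80|grep -v '^[AB]'; python3 kn.py; }
python3 -m creep '[0,0,0,-0.002,0.0004,0,-1, 0,0,0,0,0,0.01,-1, 0,0,0,0,0,0.01,-1, 0,0,0,-0.0146,0.0028,0,-1, 0,0,0,0,0,-0.01,-1, 0,0,0,0,0,-0.01,-1, 0,0,0,0,0,0,-1, 0,0,0,0,0,0,-1]'>/dev/null; s &&
python3 -m creep '[0,0,0,0.00196,-0.00037,0,-1]'>/dev/null && s &&
python3 -m creep '[0,0,0,0.00196,-0.00037,0,-1]'>/dev/null && s &&
python3 -m creep '[0,0,0,0.00196,-0.00037,0,-1]'>/dev/null && s &&
python3 -m creep '[0,0,0,0.00196,-0.00037,0,-1]'>/dev/null && s &&
python3 -m creep '[0,0,0,0.00196,-0.00037,0,-1]'>/dev/null && s &&
python3 -m creep '[0,0,0,0.00196,-0.00037,0,-1]'>/dev/null && s &&
python3 -m creep '[0,0,0,0.00196,-0.00037,0,-1]'>/dev/null && s &&
python3 -m creep '[0,0,0,0.00196,-0.00037,0,-1]'>/dev/null && s
```

```text
C P rel mm [-11.7   0.8  18.4]
t 24.5 tcp [ 0.4677 -0.0604  0.1389] F chest [-0.1 -0.3  1.2] open 0.0003 toolx 
knob shift mm top,scene [-0.04 -0.13]
C P rel mm [-9.6  0.8 19.1]
t 24.7 tcp [ 0.4697 -0.0608  0.1396] F chest [-2.3 -1.   1.7] open 0.0001 toolx 
knob shift mm top,scene [ 0. -0.]
C P rel mm [-7.8  0.8 19.2]
t 24.9 tcp [ 0.4715 -0.0611  0.1397] F chest [-3.8  0.1  4.5] open 0.0002 toolx 
knob shift mm top,scene [-0.06  0.08]
C P rel mm [-5.7  0.8 19.5]
t 25.1 tcp [ 0.4735 -0.0615  0.14  ] F chest [-3.6 -1.3  7.8] open 0.0002 toolx 
knob shift mm top,scene [ 0.   -0.03]
C P rel mm [-3.7  0.8 19.3]
t 25.3 tcp [ 0.4755 -0.0619  0.1398] F chest [-2.1 -0.7  6.5] open -0.0001 toolx
knob shift mm top,scene [-0.12  0.27]
C P rel mm [-1.7  0.8 18.9]
t 25.5 tcp [ 0.4775 -0.0623  0.1394] F chest [-1.  -0.4  1.5] open 0.0001 toolx 
knob shift mm top,scene [0.91 1.31]
```

The bolt has started to give (about 1.1 mm). I'll advance in 0.5 mm steps.

```bash
s(){ python3 st.py|cut -c1-80|grep -v '^[AB]'; python3 kn.py; }
s
python3 -m creep '[0,0,0,0.0008,-0.0002,0,-1]'>/dev/null ; s 
python3 -m creep '[0,0,0,0.0005,-0.0001,0,-1]'>/dev/null ; s
```

```text
C P rel mm [-1.5  0.8 18.8]
t 25.6 tcp [ 0.4777 -0.0623  0.1393] F chest [-0.6  0.6  1.2] open 0.0001 toolx 
knob shift mm top,scene [1.07 1.42]
C P rel mm [-1.1  0.8 18.7]
t 25.8 tcp [ 0.4781 -0.0624  0.1392] F chest [-0.9  0.1 -0.2] open 0.0001 toolx 
knob shift mm top,scene [1.1  1.21]
C P rel mm [-0.5  0.8 18.8]
t 26.0 tcp [ 0.4787 -0.0625  0.1393] F chest [-1.1 -0.2  0.2] open 0.0001 toolx 
knob shift mm top,scene [1.07 1.52]
```

```bash
s(){ python3 st.py|cut -c1-80|grep -v '^[AB]'; python3 kn.py; }
python3 -m creep '[0,0,0,0.0007,-0.00013,0,-1]'>/dev/null ; s 
python3 -m creep '[0,0,0,0.0007,-0.00013,0,-1]'>/dev/null ; s 
python3 -m creep '[0,0,0,0,0,0,-1]'>/dev/null ; s
```

```text
C P rel mm [ 0.2  0.8 18.9]
t 26.2 tcp [ 0.4794 -0.0627  0.1394] F chest [-1.6 -0.1  0.9] open -0.0001 toolx
knob shift mm top,scene [1.07 1.45]
C P rel mm [ 1.   0.8 18.9]
t 26.4 tcp [ 0.4801 -0.0628  0.1394] F chest [-1.3 -0.7  0. ] open -0.0002 toolx
knob shift mm top,scene [1.1 1.3]
C P rel mm [ 1.   0.8 18.9]
t 26.6 tcp [ 0.4802 -0.0628  0.1394] F chest [-1.1  0.   0.3] open 0.0 toolx [ 0
knob shift mm top,scene [1.07 1.38]
```

The shift stays steady at 1.1–1.4 mm by mask centroid, with no load on the finger, so the wheel seems to have fallen into its notch. I'll lift off and measure with a weighted centroid against the first pictures.

```bash
python3 -m creep '[0,0,0,-0.001,0.0002,0.0,-1, 0,0,0,0,0,0.02,-1, 0,0,0,0,0,0.02,-1, 0,0,0,-0.022,-0.0451,0.01,-1, 0,0,0,-0.022,-0.0451,0,-1, 0,0,0,-0.022,-0.0451,0,-1, 0,0,0,-0.022,-0.0451,0,-1, 0,0,0,-0.022,-0.0451,0,-1,0,0,0,0,0,0,-1]'
cat > kw.py <<'E'
from h import *
def w(d):
    p=proj(d,np.r_[K0,.152])[0].astype(int); x0,y0=p-[16,14]
    c=d['img'][y0:y0+28,x0:x0+32].astype(float); r=np.clip(c[...,0]-1.6*np.maximum(c[...,1],c[...,2])-15,0,None)
    r[r<.15*r.max()]=0; n,l,s,_=cv2.connectedComponentsWithStats((r>0).astype('uint8')); k=1+np.argmax(s[1:,4]); r[l!=k]=0
    Y,X=np.mgrid[:28,:32]; return np.array([(r*X).sum(),(r*Y).sum()])/r.sum()+[x0,y0], s[k,4]
for n,f in(('top','t0.png'),('scene','s0.png')):
    d=grab(n); o={**d,'img':cv2.imread('pics/'+f)[:,:,::-1]}
    (a,na),(b,nb)=w(o),w(d); print(n,a.round(2),b.round(2),na,nb,'shift mm',(1e3*(onz(d,b,.152)-onz(d,a,.152))[:2]).round(2),'along EY',round(1e3*(onz(d,b,.152)-onz(d,a,.152))[:2]@EY,2))
E
python3 kw.py; python3 kn.py; python3 un2.py
```

```text
clock: 27.6
position: [0.3677, -0.29, 0.1893]
eef_rot: [179.9, 30.0, -11.1]
force: [0.0, 0.6, 0.7]
opening: 0.0002
top [289.28 250.86] [288.24 250.6 ] 108 113 shift mm [0.35 1.48] along EY 1.52
scene [344.66 166.93] [345.6  167.01] 53 55 shift mm [0.31 1.58] along EY 1.61
knob shift mm top,scene [1.1 1.4]
A | B | C
        ..--**######**==..     |           ::++####**++++--..     |         ..--++##**++++++++::  
      ..::==++********==::     |         ..--++####****++==::     |         ..--++**++++++##**::  
  ....::--==++++******==--::   |       ..::==**##%%##****++--..   |           ::--------++##**::  
  ::--====++++++******++==--   |     ..::--++**######****++==--   |             ....  ::==****::  
..::====++++====++++++++++==   |     ::--==++**********++++====   |         ........  ..==****--..
..::--======================   |     ::--==++++++++++++++++====   |     ..::----::::::::==++++==::
....::::::::::::::::::--::::   |     ..::--------====----------   |     ..--============++++++++==
..    ........::::......       |       ..::..::::............::   |     ::==++++++++++++++
[... 1090 characters left out ...]
=--::  
..::------------------------   |     ..::------------::::------   |           ..::::::::::::..    
..--====++++++++++++++======   |   ..::==++++++========++++++++   |         ..    ............    
..::====++++****++++++++====   |   ..::==++****++++++++****++++   |       ::::::::::--::::::::::::
....::--==******++****++----   |     ::--==++****++****##**++==   |     ..--======================
    ..::--++******####++::..   |     ..::--++##%%########**--::   |     ..--==++++********++++++++
      ..--==++++##%%@@**::     |         ::==##@@@@%%%%%%**--     |     ..::==++**##########++====
        ::----==**%%@@**::     |         ..==##@@@@%%@@%%##--     |     ....--==**%%%%@@%%%%**----
```

Both cameras agree on a 1.5–1.6 mm shift that held constant over about 0.1 rad of wheel. The bolt's locked slack may account for the rest of the 2 mm, and the right wheel was stopped there. I'll try the bolt gently: level the tool, turn it 90°, and go to the right side of the knob.

```bash
python3 -m creep '[-1.405,-7.367,0,0.0143,0.0343,0.0025,-1, -1.405,-7.367,0,0.0143,0.0343,0.0025,-1, -1.405,-7.367,0,0.0143,0.0343,0.0025,-1, -1.405,-7.367,0,0.0143,0.0343,0.0025,-1, 0,0,8.18,0.0143,0.0343,0,-1, 0,0,8.18,0.0143,0.0343,0,-1, 0,0,8.18,0.0143,0.0343,0,-1, 0,0,8.18,0.0143,0.0343,0,-1, 0,0,8.18,0.0143,0.0343,0,-1, 0,0,8.18,0.0143,0.0343,0,-1]'
python3 -m creep '[0,0,8.18,0,0,0,-1, 0,0,8.18,0,0,0,-1, 0,0,8.18,0,0,0,-1, 0,0,8.18,0,0,0,-1, 0,0,8.18,0,0,0,-1, 0,0,0,0,0,0,-1, 0,0,0,0,0,0,-1]'
cat > sv.py <<'E'
from h import *
o=bot.get_obs();r=o['position']-WB;print('t',round(o['clock'],2),'TCP rel B mm',np.round(1e3*np.r_[r[:2]@EX,r[:2]@EY,r[2]],1),'z',o['position'][2].round(4),'F chest',np.round([o['force'][:2]@EX,o['force'][:2]@EY,o['force'][2]],1),'rot',o['eef_rot'].round(1),'op',round(o['opening'],4))
E
python3 sv.py
```

```text
clock: 28.9
position: [0.5131, 0.0593, 0.1993]
eef_rot: [180.0, -0.1, 38.7]
force: [0.8, -0.1, 0.8]
opening: -0.0002
clock: 29.6
position: [0.5128, 0.0572, 0.1992]
eef_rot: [180.0, -0.0, 79.0]
force: [-0.1, 0.7, 0.0]
opening: 0.0003
t 29.6 TCP rel B mm [ 1.1 92.8 84.2] z 0.1992 F chest [-0.3  0.7  0. ] rot [180.  -0.  79.] op 0.0003
```

```bash
s(){ python3 sv.py|cut -c1-95; }
python3 -m creep '[0,0,0,-0.0023,-0.0067,0,-1, 0,0,0,0,0,-0.019,-1, 0,0,0,0,0,-0.019,-1, 0,0,0,0,0,-0.019,-1, 0,0,0,0,0,0,-1, 0,0,0,0,0,0,-1]'>/dev/null; s
python3 -m creep '[0,0,0,0.0009,0.0049,0,-1, 0,0,0,0.0009,0.0049,0,-1]'>/dev/null; s
python3 -m creep '[0,0,0,0.0004,0.002,0,-1]'>/dev/null; s
python3 -m creep '[0,0,0,0.0004,0.002,0,-1]'>/dev/null; s
python3 -m creep '[0,0,0,0.0004,0.002,0,-1]'>/dev/null; s
python3 -m creep '[0,0,0,0,0,0,-1]'>/dev/null; s;python3 kn.py
```

```text
t 30.2 TCP rel B mm [ 0.3 85.  27.7] z 0.1427 F chest [0.4 0.3 0.2] rot [-180.    -0.    79.1] 
t 30.4 TCP rel B mm [ 0.6 95.5 28.3] z 0.1433 F chest [ 0.7  0.3 -0.7] rot [ 1.799e+02 -1.000e-
t 30.5 TCP rel B mm [ 0.5 97.8 27.9] z 0.1429 F chest [0.6 0.3 0.7] rot [ 1.799e+02 -1.000e-01 
t 30.6 TCP rel B mm [ 0.4 99.5 27.6] z 0.1426 F chest [ 0.6 -1.   1.1] rot [180.   -0.   79.2] 
t 30.7 TCP rel B mm [  0.4 101.4  27.4] z 0.1424 F chest [-0.2 -1.2  1.3] rot [180.   -0.   79.
t 30.8 TCP rel B mm [  0.3 101.5  27.2] z 0.1422 F chest [-0.   0.  -0.4] rot [180.   -0.   79.
knob shift mm top,scene [nan 4.3]
```

The bolt is sliding freely: 4.3 mm at about 1 N. Drawing it all the way.

```bash
s(){ python3 sv.py|cut -c1-80; }
python3 -m creep '[0,0,0,0.0005,0.0029,0,-1, 0,0,0,0.0005,0.0029,0,-1,0,0,0,0.0005,0.0029,0,-1]'>/dev/null; s
python3 -m creep '[0,0,0,0.0005,0.0029,0,-1, 0,0,0,0.0005,0.0029,0,-1,0,0,0,0.0005,0.0029,0,-1]'>/dev/null; s
python3 -m creep '[0,0,0,0.0005,0.0029,0,-1]'>/dev/null; s
python3 -m creep '[0,0,0,0.0002,0.001,0,-1]'>/dev/null; s
python3 -m creep '[0,0,0,0.0002,0.001,0,-1]'>/dev/null; s
python3 -m creep '[0,0,0,0.0002,0.001,0,-1]'>/dev/null; s;python3 kn.py
```

```text
t 31.2 TCP rel B mm [  0.2 110.2  27.1] z 0.1421 F chest [ 1.1 -1.3  0.2] rot [1
t 31.5 TCP rel B mm [  0.  119.2  27.2] z 0.1422 F chest [ 1.5 -1.6 -0.5] rot [1
t 31.6 TCP rel B mm [ -0.  122.1  27.2] z 0.1422 F chest [ 1.6 -2.  -1.2] rot [1
t 31.7 TCP rel B mm [-1.000e-01  1.232e+02  2.720e+01] z 0.1422 F chest [ 0.5 -0
t 31.8 TCP rel B mm [-1.000e-01  1.241e+02  2.720e+01] z 0.1422 F chest [ 0.8 -0
t 31.9 TCP rel B mm [-1.000e-01  1.246e+02  2.710e+01] z 0.1421 F chest [ 0.5 -8
knob shift mm top,scene [  nan 26.78]
```

```bash
python3 -m creep '[0,0,0,0.0001,0.0004,0,-1]'>/dev/null; python3 sv.py; python3 kn.py
python3 -m creep '[0,0,0,-0.0008,-0.0039,0,-1, 0,0,0,-0.0008,-0.0039,0,-1, 0,0,0,0,0,0.03,0, 0,0,0,0,0,0.03,0, 0,0,0,0,0,0.02,0, 0,0,0,0,0,0,0]'>/dev/null; python3 sv.py; python3 kn.py; python3 kw.py 2>&1|head -3
python3 - <<'E'
from h import *
a=grab('scene')
s=cv2.resize(a['img'][100:240,190:400],None,fx=3.8,fy=3.8,interpolation=cv2.INTER_CUBIC)
cv2.imwrite('pics/c11.png',s[:,:,::-1])
E
```

```text
t 32.1 TCP rel B mm [ -0.  124.6  27.1] z 0.1421 F chest [ 0.2 -9.6  0.5] rot [-180.     0.    79.1] op -0.0001
knob shift mm top,scene [ nan 26.7]
t 32.8 TCP rel B mm [  0.7 117.5 110.3] z 0.2253 F chest [-0.6  0.9  0.6] rot [ 1.798e+02 -1.000e-01  7.920e+01] op 0.0431
knob shift mm top,scene [  nan 26.84]
Traceback (most recent call last):
  File "kw.py", line 9, in <module>
    (a,na),(b,nb)=w(o),w(d); print(n,a.round(2),b.round(2),na,nb,'shift mm',(1e3*(onz(d,b,.152)-onz(d,a,.152))[:2]).round(2),'along EY',round(1e3*(onz(d,b,.152)-onz(d,a,.152))[:2]@EY,2))
```

The bolt is at its stop (9.6 N, no more travel) and stays there. Now the handle, which lies at about (79, 17) mm from the middle wheel.

```bash
python3 -m creep '[0,0,0,0.0145,-0.0284,0,0, 0,0,0,0.0145,-0.0284,0,0, 0,0,0,0.0145,-0.0284,0,0, 0,0,0,0.0145,-0.0284,0,0, 0,0,0,0,0,-0.03,0, 0,0,0,0,0,-0.03,0, 0,0,0,0,0,0,0, 0,0,0,0,0,0,0]'>/dev/null; python3 sv.py; python3 kn.py
python3 - <<'E'
from h import *
o=bot.get_obs();a=grab('scene')
s=cv2.resize(a['img'][90:240,190:400],None,fx=3.8,fy=3.8,interpolation=cv2.INTER_CUBIC)
cv2.imwrite('pics/c12.png',s[:,:,::-1])
E
```

```text
t 33.8 TCP rel B mm [77.8 16.7 47. ] z 0.162 F chest [-0.2 -0.2  1. ] rot [-179.9   -0.    79.2] op 0.0426
knob shift mm top,scene [26.96 26.93]
```

View pics/c12.png

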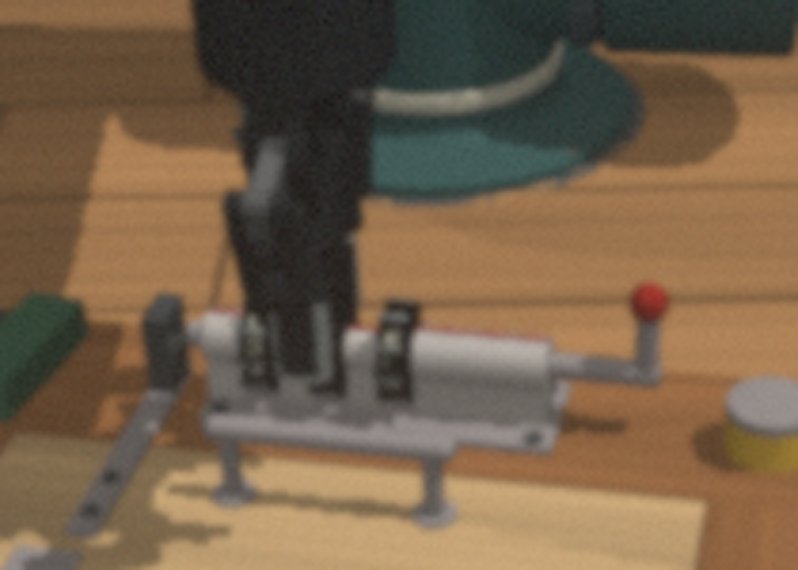

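The knob is drawn to (649,300) in the crop and the tin is clear. The handle posts stand at (233,480) and (433,500), with the fingers above the bar. I'll cross-check the bar by two views before going down.

```bash
python3 - <<'E'
from h import *
a=grab('scene');b=grab('top')
P,e=tri(a,(277.6,205.8),b,(367,214.2)); r=P-WB; print(P.round(4),e.round(4),'rel B',1e3*np.r_[r[:2]@EX,r[:2]@EY,r[2]])
E
python3 -m creep '[0,0,0,0.001,-0.0002,-0.015,0, 0,0,0,0,0,-0.015,0, 0,0,0,0,0,-0.013,0, 0,0,0,0,0,-0.009,0, 0,0,0,0,0,0,0, 0,0,0,0,0,0,0]'>/dev/null; python3 sv.py
```

```text
[ 0.5732 -0.0304  0.1165] 0.0037 rel B [76.83065959 18.06696538  1.48517559]
t 34.65 TCP rel B mm [79.2 16.6 -4.9] z 0.1101 F chest [-0.6  0.2 -0.3] rot [-180.    -0.    79.2] op 0.0429
```

```bash
python3 -m creep '[0,0,0,0,0,-0.005,0, 0,0,0,0,0,0,-1, 0,0,0,0,0,0,-1, 0,0,0,0,0,0,-1, 0,0,0,0,0,0,-1, 0,0,0,0,0,0,-1]'>/dev/null; python3 sv.py
```

```text
t 35.25 TCP rel B mm [79.8 16.6 -9.4] z 0.1056 F chest [ 6.2  0.4 -2.6] rot [179.9  -0.   79.2] op 0.0086
```

```bash
python3 -m creep '[0,0,0,0.0004,0,0.003,-1, 0,0,0,0.001,-0.0002,0.003,-1, 0,0,0,0.0015,-0.0003,0.0032,-1, 0,0,0,0,0,0,-1]'>/dev/null; python3 sv.py
```

```text
t 35.65 TCP rel B mm [82.6 16.6 -1.4] z 0.1136 F chest [ 11.7  -0.  -12. ] rot [180.   -0.   79.2] op 0.0088
```

The lid moves with a normal 12 N. Follow the arc.

```bash
python3 -m creep '[0,0,0,0.0056,-0.0010,0.009,-1, 0,0,0,0.005,-0.0010,0.0085,-1, 0,0,0,0.0055,-0.001,0.008,-1]'>/dev/null; python3 sv.py
python3 -m creep '[0,0,0,0.0064,-0.0012,0.0074,-1, 0,0,0,0.0068,-0.0013,0.0069,-1]'>/dev/null; python3 sv.py
```

```text
t 35.95 TCP rel B mm [96.6 16.5 24.2] z 0.1392 F chest [-14.2  -2.   -4.8] rot [-179.6   -0.    79.2] op 0.0088
t 36.15 TCP rel B mm [109.7  16.5  39.6] z 0.1546 F chest [-29.6  -5.   14.2] rot [-179.6    0.    79.2] op 0.0084
```

```bash
python3 -m creep '[0,0,0,0.0075,-0.0014,0.0062,-1, 0,0,0,0.0079,-0.0015,0.0056,-1]'>/dev/null; python3 sv.py
python3 -m creep '[0,0,0,0.0084,-0.0016,0.0048,-1, 0,0,0,0.0088,-0.0017,0.0041,-1]'>/dev/null; python3 sv.py
```

```text
t 36.35 TCP rel B mm [125.9  16.4  53. ] z 0.168 F chest [-25.5  -5.7  21.8] rot [-179.7    0.    79.2] op 0.0087
t 36.55 TCP rel B mm [144.5  16.4  62.6] z 0.1776 F chest [-19.7  -4.6  20.7] rot [-179.9   -0.    79.2] op 0.0084
```

```bash
python3 -m creep '[0,0,0,0.0085,-0.0016,0.0045,-1, 0,0,0,0.0088,-0.0017,0.0035,-1]'>/dev/null; python3 sv.py
python3 -m creep '[0,0,0,0.0090,-0.0017,0.0025,-1, 0,0,0,0.0094,-0.0018,0.0012,-1]'>/dev/null; python3 sv.py
```

```text
t 36.75 TCP rel B mm [162.1  16.5  68.9] z 0.1839 F chest [-16.2  -8.2  14.2] rot [-179.9   -0.    79.2] op 0.0085
t 36.95 TCP rel B mm [181.   16.3  72.3] z 0.1873 F chest [-13.4  -8.   20. ] rot [-179.9    0.    79.2] op 0.0086
```

```bash
python3 -m creep '[0,0,0,0.0094,-0.0018,0.0003,-1, 0,0,0,0.0060,-0.0011,0,-1, 0,0,0,0,0,0,-1]'>/dev/null; python3 sv.py
```

```text
t 37.25 TCP rel B mm [197.6  16.2  72.7] z 0.1877 F chest [ 0.2 -4.9  2. ] rot [180.    0.   79.1] op 0.0085
```

The lid is at about 78°. I'll open the fingers just a little (the lid face is close behind the bar), let go and rise straight up.

```bash
python3 -m creep '[0,0,0,0,0,0,-0.6, 0,0,0,0,0,0,-0.6, 0,0,0,0,0,0,-0.6, 0,0,0,0,0,0,-0.6]'>/dev/null; python3 sv.py
python3 -m creep '[0,0,0,0,0,0.008,-0.6, 0,0,0,0,0,0.008,-0.6, 0,0,0,0,0,0.012,-0.6]'>/dev/null; python3 sv.py
python3 -m creep '[0,0,0,0,0,0.03,-0.6, 0,0,0,0,0,0.04,-0.6, 0,0,0,0,0,0.04,-0.6, 0,0,0,-0.03,-0.04,0.02,-0.6, 0,0,0,-0.03,-0.04,0,-0.6, 0,0,0,-0.03,-0.04,0,-0.6, 0,0,0,-0.03,-0.04,0,-0.6, 0,0,0,-0.03,-0.04,0,-0.6, 0,0,0,-0.03,-0.04,0,-0.6, 0,0,0,0,0,0,-0.6]'; python3 kn.py
python3 - <<'E'
from h import *
a=grab('scene');b=grab('top')
i=np.vstack([a['img'][60:340,90:440],b['img'][80:340,200:550]]);print(i.shape)
cv2.imwrite('pics/fin.png',i[:,:,::-1])
E
```

```text
t 37.65 TCP rel B mm [197.   16.9  71.9] z 0.1869 F chest [ 0.3 -0.1 -0.2] rot [ 1.80e+02 -1.00e-01  7.92e+01] op 0.0167
t 37.95 TCP rel B mm [197.   16.8 100.6] z 0.2156 F chest [-0.2 -0.2  0. ] rot [-180.    -0.    79.2] op 0.0171
clock: 38.95
position: [0.5103, -0.295, 0.3451]
eef_rot: [179.9, 0.1, 78.9]
force: [0.4, 0.4, -0.2]
opening: 0.0171
knob shift mm top,scene [26.87 26.71]
(540, 350, 3)
```

View pics/fin.png

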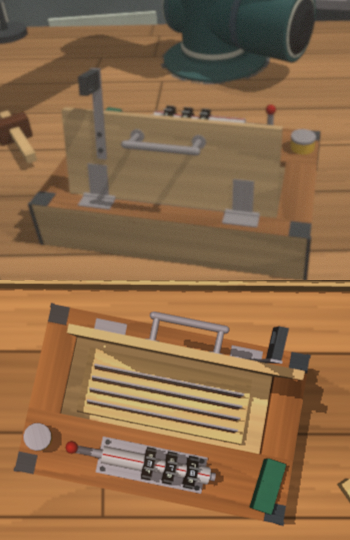

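The final picture shows the lid standing open with its handle free, the planer knives visible, and the knob drawn. The tin and the oilstone are in their places, and the robot is clear. Handing in.

```bash
python3 un2.py | cut -c1-70; python3 -c "
from plant import bot
print(bot.finish_job())"
```

```text
A | B | C
        ..==**######**==..     |           ::++####**++++--..     |   
      ..::==++********==::     |         ..--++####******==::     |   
  ....::--==++++******==--::   |       ..::==**##%%##****++--::   |   
..::--====++++++******++==--   |     ..::--++**######****++==--   |   
..::==++++++==++++++++++++==   |     ::--==++************++++==   |   
..::--======================   |     ::--==++++++++++++++++++++   |   
....::::::::::::::::----::::   |     ..::--------====--------==   |   
..  ..........::::........     |       ..::::::::::........::::   |   
..      ..::--==--::::..       |             ........::::....     |   
..      ::--++++++++**==..     |           ..--==++++++==--..     |   
..      ..--++++++##@@##::     |           ::==**######****--     |   
..      ::--++==++##@@%%--     |           ::==++**********--..   |   
..    ..::==++++++##@@%%--     |   ..      ..::::::::==++++--..   |   
..      ::==++++++##%%##--     |   ..              ::==++==::     |   
::      ::==++++++**##**--     |   ..              --++##++::     |   
::      ::--++++++****==::     |   ..              --++##++::     |   
::      ..--========++--..     |                   ::==**==..     |   
..      ....::::::----::..     |                   ..::::::       |   
......::......::::::::::....   |         ......................   |   
..::--==------==------------   |     ..::----------------------   |   
..--==++++++++++++++++++++++   |   ..::==++++++++++==++++++++++   |   
..::====++++****++++++++++++   |   ..--==++****++++++++****++++   |   
....::--==******++****++----   |     ::--==++**************++==   |   
    ..::==++******####++::::   |     ..::--++##%%########**--::   |   
      ..--++++++##%%@@**::     |         ::==##@@@@%%%%%%##--     |   
      ..::--====**%%@@**::     |         ..==##@@@@%%@@%%##--     |   
the job is handed in; nothing more can be done
None
```

The chest is open and the job is handed in at about 39 s; the hand-in reports no verdict. The left wheel is at 3 and the middle at 7. I rolled the right wheel away from the robot until the bolt gave. The bolt is drawn fully left and the lid stands open by itself at about 78°.

**Last checks:**
- 3 and 7 are centred at the red line.
- The knob has moved about 27 mm from where it started. It met its stop at about 10 N and stayed there after release.
- The last picture shows the lid still up with the robot well clear (0 N on the tool), and the tin and oilstone where they were.

**What did not go as planned:**
- **Middle wheel:** I first misread its 9 as a 6 and rolled it the wrong way, to about 9.5. The tip rode over a rib with about 22 N. I re-read the numerals and rolled it back to 7.
- **Bolt kick:** I measured only about 1.5 mm in both cameras, not 2 mm. It was steady, and the bolt then slid at 1–2 N, so it was free.
- **Lid lift:** side forces at the handle reached about 30 N because my path was slightly off the arc.

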